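# Load the two puzzle-jointed clevis brackets into the sloping joining fixture

## Task

Load the sloping joining fixture for the next bonding run: swing its hold-down frame, the one with the ball knob, up and over past its balance point until it rests back open on its stops by itself, then lay the two clevis brackets flat in the pocket, the tab of one locked into the notch of the other, both fully down. Leave the frame standing open and everything let go, and do not disturb the pen, screwdriver, tape roll and spanner lying around.

Things in the scene. Friction and masses are not known exactly. Their poses are not given: they have to be found in the camera images.
- nest_plate: Sloping dark steel plate of the joining fixture, 178 x 194 mm, with black rails round a shallow pocket. Origin: centre of the pocket floor, 72 mm over the worktop. x runs up the 25 degree slope, away from the robot; y across to the left; z square out of the plate. Rails 8 mm high: lower 4 mm upright, upper 4 mm a 45 degree lead-in opening the mouth 4 mm wider each side. Does not move.
- wide_seat (a point): On the pocket floor, centre of its wide half, at (0, 35.75, 0) mm in nest_plate: where the notched bracket's origin belongs, its x, y, z along the plate's. This half measures x = -46.5 to +46.5, y = -0.75 to +72.25 mm at the floor: about 1.5 mm play each side.
- narrow_seat (a point): On the pocket floor, centre of its narrow half, at (-7, -35.75, 0) mm in nest_plate: where the tabbed bracket's origin belongs, its x, y, z along the plate's. This half measures x = -46.5 to +32.5 (rail stepped in at the top), y = -72.25 to -0.75 mm at the floor, and is open to the wide half. No other layout of the two brackets fits.
- hold_down_frame (a joint): Steel frame 118 x 170 mm, bars 22 x 8 mm, 0.35 kg, over the pocket rim; hinged on the plate's upper edge, axis along nest_plate y. 0 = shut (9 to 17 mm over the pocket floor); grows as the front edge swings up and over, to 2.45 rad, resting on its stops. Balance point about 2.0 rad (upright): below it falls shut, beyond it falls open. Starts shut; runs freely, no latch.
- frame_hinge (a point): On the hinge axis of the hold-down frame, mid-width, at (72, 0, 13) mm in nest_plate. Overhead, the front beam of the bench shelf hangs 470 mm above the worktop, 0.73 m ahead of the robot.
- frame_knob (a point): Centre of the black ball knob, 26 mm diameter, on a thin stem at the middle of the frame's front edge, 160 mm from the hinge axis. Shut: at (-88, 0, 13) mm in nest_plate, 20 mm clear of the plate's front edge, about 47 mm over the worktop. The stem points straight at the hinge, so the knob can be held by its two sides, along the hinge axis, through the whole swing.
- notched_bracket: Steel clevis bracket, 0.22 kg. Foot 90 (x) x 70 (y) x 5 mm with a T-shaped notch in its -y edge; two upright round-topped ears, 34 mm long in y, top 35 mm over the underside, outer faces at x = -18 and +18 mm, centred on y = +7 mm: hold it across these (36 mm). Origin: centre of the foot rectangle's underside; z up. Starts foot down on the worktop left of the test jig.
- tabbed_bracket: Steel clevis bracket, 0.17 kg. Foot 76 (x) x 70 (y) x 5 mm with a T-shaped tab on its +y edge; two upright round-topped ears, 30 mm long in y, top 30 mm over the underside, outer faces at x = -15 and +15 mm, centred on y = 0: hold it across these (30 mm). Origin: centre of the foot rectangle's underside (tab not counted); z up. Starts foot down on the worktop left of the test jig.
- notch_centre (a point): Centre of the notch's wide part, at the foot's underside, (-16, -18.75, 0) mm in notched_bracket. Notch: mouth 19 mm wide, 7.75 mm deep, then 33 mm wide for 17 mm. About 2.5 mm play round the tab, which can enter only from above.
- tab_centre (a point): Centre of the tab's head, at the foot's underside, (-9, 52.75, 0) mm in tabbed_bracket. Neck 14 mm wide, head 28 (x) x 12 (y) mm, 5 mm thick, the lower 2 mm slimmer by 1.5 mm all round. Meets notch_centre when the brackets are joined.
- pen_1: Marker pen, 135 mm long, lying in front of the test jig (whose raised press plate stands 205 mm high, between the brackets and the fixture); origin mid-length on the underside. Bystander.
- screwdriver_1: Screwdriver, 178 mm long, lying behind the brackets at the back left; origin mid-length on the underside. Bystander.
- tape_2: Roll of masking tape, 94 mm across, 25 mm high, lying behind the vice; origin centre of the underside. Bystander.
- spanner: Open-ended spanner, 161 mm long, 8 mm thick, lying right of the fixture; origin mid-length on the underside. Bystander.

How it is judged:
On the way:
1. the hold-down frame stands open on its own, past its balance point and untouched (value of joint hold_down_frame above 2.3 rad and contact force between the fingers and hold_down_frame below 0.05 N), for 0.2 s.
At the end, for the whole second after the job is handed in: Frame open on its stops (over 2.3 rad); both brackets flat in the pocket: origins within 5 mm of their seats and less than 2 mm off the floor, level with the plate to 0.05 rad, x axes along it to 0.08 rad, tab head within 6 mm of the notch centre; at rest and let go (value of joint hold_down_frame above 2.3 rad and distance between tabbed_bracket and narrow_seat below 0.005 m and z of each of tabbed_bracket, notched_bracket in the frame of nest_plate below 0.002 m and distance between notched_bracket and wide_seat below 0.005 m and angle between the z axis of each of notched_bracket, tabbed_bracket and the z axis of nest_plate, either way round below 0.05 rad and angle between the x axis of each of notched_bracket, tabbed_bracket and the x axis of nest_plate, either way round below 0.08 rad and linear speed of each of notched_bracket, tabbed_bracket below 0.01 m/s and distance between tab_centre and notch_centre below 0.006 m); the robot touches nothing.
It fails at once if the pen is disturbed (moved over 20 mm) (distance of pen_1 from where it was at the start of the episode above 0.02 m).
It fails at once if the screwdriver is disturbed (moved over 20 mm) (distance of screwdriver_1 from where it was at the start of the episode above 0.02 m).
It fails at once if the tape roll is disturbed (moved over 20 mm) (distance of tape_2 from where it was at the start of the episode above 0.02 m).
It fails at once if the spanner is disturbed (moved over 20 mm) (distance of spanner from where it was at the start of the episode above 0.02 m).
It also fails if it takes over 69 s, if anything falls off the work surface, if the arm or the gripper's body presses on something with over 40 N, if the wrist force passes 120 N, or if a joint passes its speed limit or range.

## Robot

A 7-joint arm with a two-finger parallel gripper is mounted at the origin on a cart in front of the work surface, level with it; the furniture and walls round the work are solid. World frame = base frame: x ahead of the robot, y to its left, z up, the work surface at z = 0. Lengths are in m, angles in rad, forces in N, time in s.
With the tool pointing down it reaches from about 0.425 to 0.925 m from the base axis. Payload 6.8 kg.
Tool frame: the origin (TCP) lies on the centre line of the jaws, within the pads' length; the fingertips stand 19 mm ahead of it and the grasp point (between the pads) is the TCP (r.tip_extent is the y of the fingertips in the tool frame, in m); y points along the fingers, z is the direction in which the jaws open and shut, and the axes are right-handed (so a half turn about y gives the same grasp; the last joint's range is limited). The gripper opens to 85 mm and grips with 20 to 120 N. Pads are 22 mm wide; open, the fingers measure 114 mm over their backs; the gripper's body (76 mm by 85 mm) begins 54 mm behind the grasp point. The pads swing forward as they close: fully open they stand 13 mm farther back than shut.
Start: joints at [-1.375, 0.477, 0.022, 1.555, -0.011, 1.109, -0.083], TCP at [0.202, 0.644, 0.25] pointing down, gripper open.
Joint ranges: [-2.96, 2.96], [-0.34, 2.1], [-1.41, 1.46], [0.24, 2.44], [-1.37, 4.51], [0.17, 1.92], [-2.96, 2.96]. Speed limits (rad/s): [2.39, 2.39, 3.14, 3.14, 3.14, 3.14, 3.14].

## Interface

Orientations are given as a rotation vector (axis times angle).
In Python, from bench import r gives the robot as it stands. The module is installed in compiled form; this text tells all that it offers.
- The arm moves only by the tool jog_arm, never from a script. Its argument "motion" is a list of rows, each a list of 3 entries, a list of its own where there are three numbers: the opening, from 0 (shut) to 1 (fully open), then the shift along the tool's x, y, z in m, then the turn, a rotation vector about the tool's x, y, z in degrees. A call has 1 to 10 rows; each row shifts and turns the commanded pose from where the row before left it, along the tool's axes as they then stand; what a row does not reach is not made up. A row lasts 1/12 s, in which the tool goes at most 41.7 mm and 7.16 degrees, less where a joint would pass 70% of its speed; a pose out of reach is approached as far as the arm can. A call with a gripper value outside its range is refused whole. The fingers move at their own pace and stop on an object; "force" is the grip in N (left out, the last holds). Time passes only in rows, so rows that do not move let the fingers close. It gives the time, the measured TCP pose, the force and the opening at its end, in the units of the state.
- r.get_obs(): the state, without advancing time (a new reading comes with each control period).
- r.grab_frame(name): name is "scene" or "top" or "wrist"; returns a dict with "image" (400x640x3 uint8, red, green, blue), "range_z" (400x640 float32, m along the optical axis (not along the pixel's ray), 0 where there is no reading), "fx", "fy", "cx", "cy" (pixels), "xyz" and "orientation" of the camera in the world. Camera axes: x right, y down, z forward; pixel columns grow to the right and rows downward; lengths in m; the calibration is good to about 2 mm. A picture is of the moment at which its call begins.
- r.hand_in(): hands the job in, once; it reports no verdict.
The state is a dict: "clock": time; "joints": joint angles; "qvel": joint speeds; "tau": joint torques, N m; "tcp_pos": TCP position; "orientation": TCP orientation; "contact_force": force on the tool from outside, world axes, zero at the start; "moment": the same for the moment, N m; "grip_width": finger opening in m.
Only numpy, scipy, OpenCV 4.12 (cv2) and the standard library are available. Lean on these libraries where they do the work, as an engineer would, in place of code of your own. Each camera call takes 0.05 s, during which the arm holds its last target.

## Working session

There is one attempt and no reset: what is moved stays moved. The work goes in short steps, Python scripts to look and compute and a tool call to move; the robot and the scene stay as the last step left them, time stands still between calls to the robot, and variables do not carry over. Pictures are saved under pics/ and viewed, and the job is handed in when it is done.

Besides the shell and the picture viewer there is one more tool, called after "Call:" by a JSON object that holds its "method" and its "body", one argument or row to a line. jog_arm: Moves the arm, as the interface text tells. Its arguments: {"type":"object","properties":{"motion":{"type":"array","items":{"type":"array"}},"force":{"type":"number"}},"required":["motion"]}

```bash
mkdir -p pics
cat > h.py <<'E'
import numpy as np, cv2
from scipy.spatial.transform import Rotation as R
from bench import r
def cam(n,save=None):
    f=r.grab_frame(n)
    if save: cv2.imwrite('pics/'+save,cv2.cvtColor(f['image'],cv2.COLOR_RGB2BGR))
    f['R']=R.from_rotvec(f['orientation']).as_matrix(); f['t']=np.array(f['xyz'])
    return f
def cloud(f):
    z=f['range_z']; v,u=np.mgrid[0:z.shape[0],0:z.shape[1]]
    P=np.stack([(u-f['cx'])/f['fx']*z,(v-f['cy'])/f['fy']*z,z],-1)
    return P@f['R'].T+f['t']
def ray(f,u,v,h):
    d=f['R']@np.array([(u-f['cx'])/f['fx'],(v-f['cy'])/f['fy'],1]); s=(h-f['t'][2])/d[2]
    return f['t']+s*d
E
python3 - <<'E'
from h import *
o=r.get_obs()
for k,v in o.items(): print(k,np.round(v,4))
print(R.from_rotvec(o['orientation']).as_matrix().round(3), r.tip_extent)
for n in ['scene','top','wrist']:
    f=cam(n,n+'0.png'); print(n,f['fx'],f['fy'],f['cx'],f['cy'],f['t'],f['R'].round(3).tolist())
    np.savez('/tmp/'+n+'0.npz',**f)
E
```

```text
clock 0.0
joints [-1.3751  0.4778  0.0223  1.5564 -0.0115  1.1093 -0.0831]
qvel [-0.001  -0.0001 -0.0009  0.0007  0.0009  0.0021  0.0009]
tau [ 2.00000e-04 -5.96442e+01  1.60800e+00 -2.81197e+01  1.25000e-02
  9.30000e-03  0.00000e+00]
tcp_pos [0.2018 0.6436 0.2493]
orientation [-1.5594  0.2386 -0.2384]
contact_force [-0.6909  0.1381 -0.098 ]
moment [-0.0184 -0.0029 -0.022 ]
grip_width 0.0856
[[ 0.954 -0.     0.299]
 [-0.299 -0.002  0.954]
 [ 0.    -1.    -0.002]] 0.019
scene 470.5355850288833 470.5355850288833 314.3405883149146 208.18950598194962 [-0.23889497 -1.35931519  0.77636731] [[0.857, -0.198, 0.475], [-0.514, -0.351, 0.782], [0.012, -0.915, -0.403]]
top 495.6271716790166 495.6271716790166 317.64827506251794 193.92593385942774 [ 0.43265523 -0.05249653  1.63492164] [[-0.014, -0.996, 0.084], [-1.0, 0.014, 0.007], [-0.008, -0.084, -0.996]]
wrist 323.3724712928877 323.3724712928877 326.0041522859286 195.16664335232974 [0.13633002 0.66342313 0.37347895] [[0.299, 0.919, 0.258], [0.954, -0.287, -0.083], [-0.003, 0.271, -0.963]]
```

View pics/scene0.png

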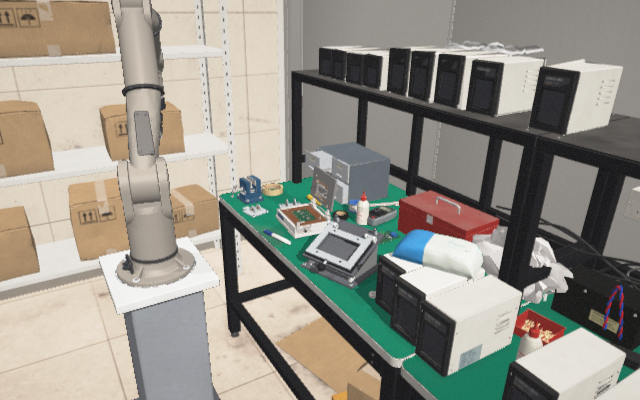

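View pics/top0.png

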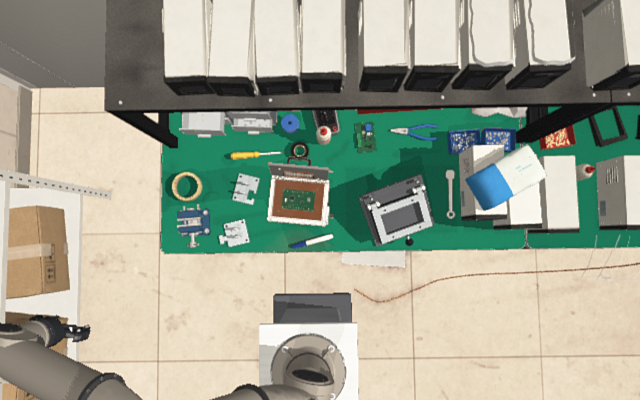

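View pics/wrist0.png

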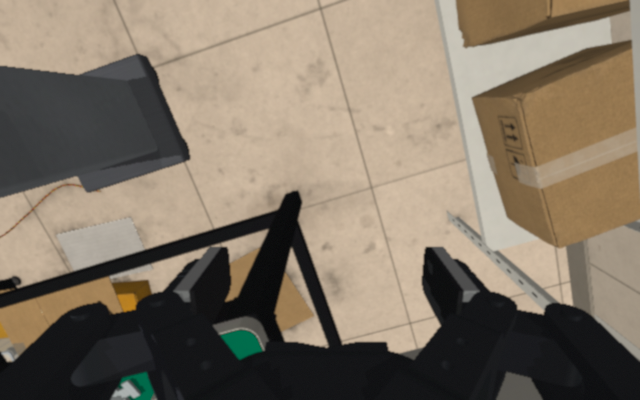

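The top view shows the brackets at (244,188) and (234,233), the pen at (312,241), the fixture around (400,212) with its knob near (410,240), the spanner at (450,193), the screwdriver at (252,155) and the tape at (186,186). I'll zoom in on these.

Run:
```python
from h import *
f=dict(np.load('/tmp/top0.npz')); im=f['image'][...,::-1]
cv2.imwrite('pics/c1.png',cv2.resize(im[160:260,210:340],None,fx=6,fy=6,interpolation=cv2.INTER_CUBIC))
cv2.imwrite('pics/c2.png',cv2.resize(im[165:260,345:475],None,fx=6,fy=6,interpolation=cv2.INTER_CUBIC))
C=cloud(f)
for (u,v) in [(244,188),(234,233),(290,240),(312,241),(400,212),(410,240),(385,182),(410,207),(450,193),(300,205),(300,172),(340,220)]:
    print(u,v,C[v,u].round(3))
```

```text
244 188 [0.594 0.201 0.008]
234 233 [ 0.446  0.236 -0.001]
290 240 [0.42  0.051 0.008]
312 241 [ 0.416 -0.021  0.013]
400 212 [ 0.504 -0.299  0.083]
410 240 [ 0.416 -0.331  0.066]
385 182 [ 0.608 -0.266 -0.002]
410 207 [ 0.519 -0.332  0.076]
450 193 [ 0.567 -0.477  0.009]
300 205 [0.532 0.015 0.044]
300 172 [0.625 0.009 0.157]
340 220 [ 0.484 -0.114 -0.003]
```

View pics/c1.png

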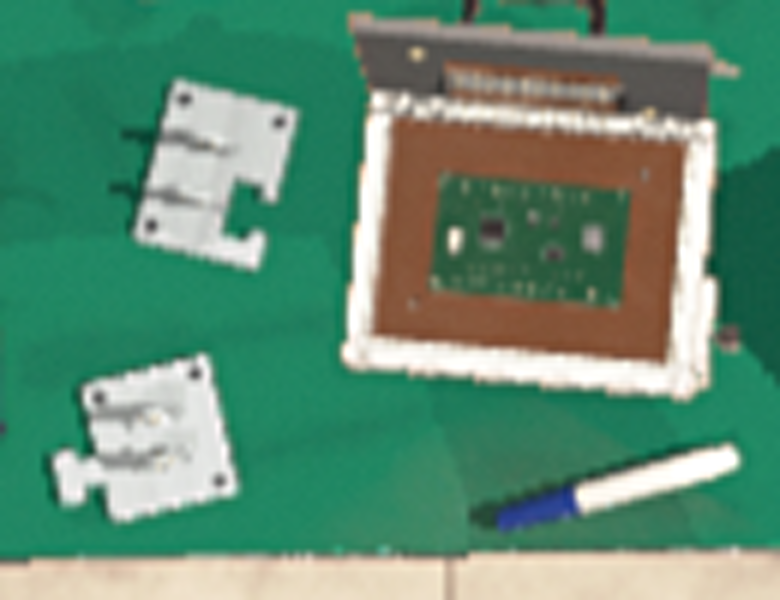

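View pics/c2.png

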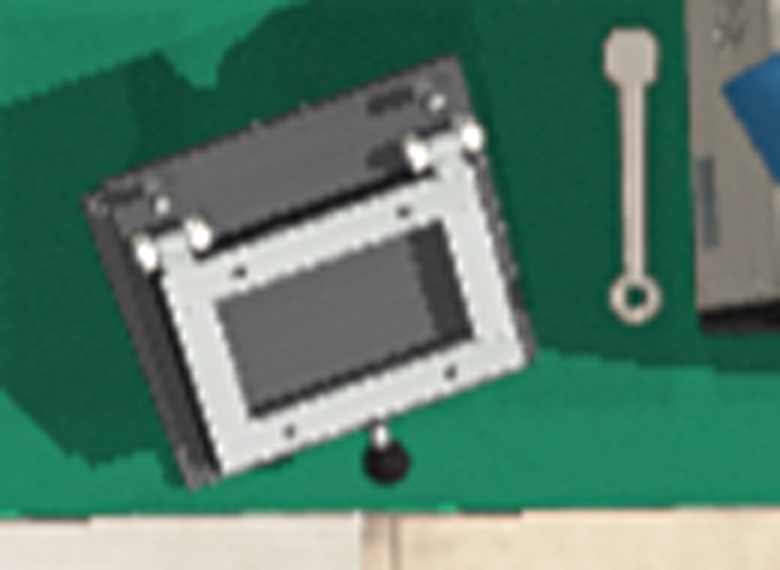

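```bash
cat >> h.py <<'E'
def pose():
    o=r.get_obs(); return np.array(o['tcp_pos']),R.from_rotvec(o['orientation']).as_matrix()
def tool(yaw,tilt_R=None):
    # tool down, tool z at world yaw (deg)
    a=np.radians(yaw); z=np.array([np.cos(a),np.sin(a),0]); y=np.array([0,0,-1.]); return np.stack([np.cross(y,z),y,z],1)
def plan(p1,R1,n,p0=None,R0=None,verbose=1):
    if p0 is None: p0,R0=pose()
    rel=R0.T@R1; w=R.from_matrix(rel).as_rotvec()/n; S=np.zeros((3,3))
    for k in range(n): S+=R.from_rotvec(w*k).as_matrix()
    d=np.linalg.solve(S,R0.T@(np.array(p1)-p0))
    print('n',n,'shift',d.round(4).tolist(),'turn',np.degrees(w).round(2).tolist(),'|d|mm',round(np.linalg.norm(d)*1e3,1),'|w|',round(np.degrees(np.linalg.norm(w)),2))
    if verbose:
        p=p0.copy();Q=R0.copy();out=[]
        for k in range(n):
            p=p+Q@d;Q=Q@R.from_rotvec(w).as_matrix(); out.append(p.round(3).tolist())
        print(out[::max(1,n//5)],out[-1])
    return d,w
E
python3 - <<'E'
from h import *
plan([.52,.15,.25],tool(0),16)
E
```

```text
n 16 shift [0.0391, -0.0, -0.0039] turn [0.0, 4.54, 0.0] |d|mm 39.3 |w| 4.54
[[0.238, 0.628, 0.25], [0.337, 0.566, 0.25], [0.419, 0.481, 0.25], [0.479, 0.38, 0.25], [0.513, 0.267, 0.25], [0.52, 0.15, 0.25]] [0.52, 0.15, 0.25]
```

Call:
{"method": "jog_arm", "body": {
  "motion": [
    [1,[0.039,0,-0.004],[0,4.5,0]],
    [1,[0.039,0,-0.004],[0,4.5,0]],
    [1,[0.039,0,-0.004],[0,4.5,0]],
    [1,[0.039,0,-0.004],[0,4.5,0]],
    [1,[0.039,0,-0.004],[0,4.5,0]],
    [1,[0.039,0,-0.004],[0,4.5,0]],
    [1,[0.039,0,-0.004],[0,4.5,0]],
    [1,[0.039,0,-0.004],[0,4.5,0]]
  ]
}}

```text
clock: 0.82
tcp_pos: [0.443, 0.4483, 0.25]
orientation: [-1.445, 0.73, -0.73]
contact_force: [0.4, 0.0, -0.8]
grip_width: 0.0854
```

Call:
{"method": "jog_arm", "body": {
  "motion": [
    [1,[0.039,0,-0.004],[0,4.5,0]],
    [1,[0.039,0,-0.004],[0,4.5,0]],
    [1,[0.039,0,-0.004],[0,4.5,0]],
    [1,[0.039,0,-0.004],[0,4.5,0]],
    [1,[0.039,0,-0.004],[0,4.5,0]],
    [1,[0.039,0,-0.004],[0,4.5,0]],
    [1,[0.039,0,-0.004],[0,4.5,0]],
    [1,[0.039,0,-0.004],[0,4.5,0]],
    [1,[0,0,0],[0,0,0]]
  ]
}}

```text
clock: 1.57
tcp_pos: [0.5216, 0.142, 0.2504]
orientation: [-1.21, 1.212, -1.215]
contact_force: [-0.6, -1.5, 0.1]
grip_width: 0.0853
```

Run:
```python
from h import *
o=r.get_obs(); print(o['clock'],o['tcp_pos'],o['joints'],np.abs(o['qvel']).max()); print(pose()[1].round(3))
f=cam('wrist','w1.png'); np.savez('/tmp/w1.npz',**f); print(f['t'],f['R'].round(3))
```

```text
1.5667 [0.52159106 0.14204457 0.25042819] [-0.77134675  0.27059527  0.46982499  1.90187807 -0.140329    1.00328519
 -0.24543567] 0.0943857952346639
[[-0.005 -0.001  1.   ]
 [-1.    -0.003 -0.005]
 [ 0.003 -1.    -0.   ]]
[0.52221563 0.21030881 0.37426989] [[ 1.    -0.005 -0.003]
 [-0.005 -0.961 -0.275]
 [-0.002  0.275 -0.961]]
```

View pics/w1.png

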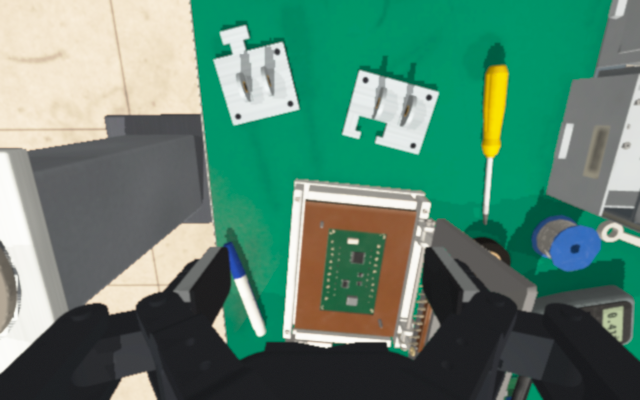

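The wrist view shows the tabbed bracket at (257,80) with its tab at (233,40), the notched bracket at (391,110) with its notch at (368,130), and the pen and screwdriver clear of both. Next I'll measure the outlines.

```bash
cat > br.py <<'E'
from h import *
def feet(f,boxes,im=None):
    im=f['image'].astype(int); hsv=cv2.cvtColor(f['image'],cv2.COLOR_RGB2HSV)
    out=[]
    for (u0,u1,v0,v1) in boxes:
        m=np.zeros(im.shape[:2],np.uint8); m[v0:v1,u0:u1]=((hsv[...,1]<80))[v0:v1,u0:u1]*255
        cs,_=cv2.findContours(m,cv2.RETR_EXTERNAL,cv2.CHAIN_APPROX_NONE); c=max(cs,key=cv2.contourArea)
        ap=cv2.approxPolyDP(c,2.5,True)[:,0]
        W=np.array([ray(f,u,v,.005)[:2] for u,v in ap])
        print('area',cv2.contourArea(c)); print(np.c_[ap,(W*1e3).round(1)].tolist())
        e=np.diff(np.r_[W,W[:1]],axis=0); print('edges',[(round(np.hypot(*a)*1e3,1),round(np.degrees(np.arctan2(a[1],a[0])),1)) for a in e])
        out.append((c,W))
    return out
E
python3 - <<'E'
from br import *
f=dict(np.load('/tmp/w1.npz'))
feet(f,[(205,310,10,135),(335,445,55,165)])
E
```

```text
area 5385.0
[[221.0, 31.0, 413.0, 282.2], [222.0, 42.0, 413.1, 271.7], [230.0, 45.0, 421.2, 268.8], [232.0, 53.0, 422.7, 261.1], [213.0, 60.0, 401.9, 254.3], [233.0, 124.0, 417.5, 187.8], [298.0, 109.0, 490.7, 203.6], [283.0, 43.0, 476.9, 270.4], [247.0, 50.0, 438.7, 263.9], [243.0, 41.0, 435.1, 272.6], [249.0, 37.0, 441.7, 276.4], [246.0, 25.0, 439.4, 287.7]]
edges [(np.float64(10.5), np.float64(-89.7)), (np.float64(8.6), np.float64(-19.8)), (np.float64(7.9), np.float64(-79.5)), (np.float64(21.8), np.float64(-162.0)), (np.float64(68.4), np.float64(-76.8)), (np.float64(74.8), np.float64(12.2)), (np.float64(68.3), np.float64(101.6)), (np.float64(38.8), np.float64(-170.3)), (np.float64(9.4), np.float64(112.2)), (np.float64(7.6), np.float64(30.0)), (np.float64(11.5), np.float64(101.5)), (np.float64(26.9), np.float64(-168.3))]
area 4795.0
[[359.0, 70.0, 557.1, 243.5], [342.0, 134.0, 539.4, 176.1], [358.0, 138.0, 557.6, 171.5], [360.0, 132.0, 559.7, 178.2], [355.0, 128.0, 554.0, 182.7], [358.0, 117.0, 557.1, 194.6], [373.0, 118.0, 573.8, 193.5], [386.0, 123.0, 588.5, 188.0], [383.0, 135.0, 585.7, 174.8], [376.0, 136.0, 577.8, 173.7], [376.0, 143.0, 578.1, 165.8], [418.0, 153.0, 626.6, 154.2], [438.0, 92.0, 643.5, 220.7]]
edges [(np.float64(69.7), np.float64(-104.6)), (np.float64(18.7), np.float64(-14.1)), (np.float64(7.0), np.float64(72.5)), (np.float64(7.2), np.float64(142.1)), (np.float64(12.4), np.float64(75.5)), (np.float64(16.7), np.float64(-4.0)), (np.float64(15.7), np.float64(-20.6)), (np.float64(13.5), np.float64(-101.9)), (np.float64(7.9), np.float64(-172.2)), (np.float64(7.9), np.float64(-87.9)), (np.float64(49.9), np.float64(-13.5)), (np.float64(68.6), np.float64(75.7)), (np.float64(89.4), np.float64(165.2))]
```

Corner sizes match the given ones (tabbed 76x70, centre (446.8, 229.0), yaw +12.3°; notched 90x70, centre (591.7, 198.6), yaw -14.5°). Next I'll look at the fixture.

Run:
```python
from h import *
plan([.42,-.40,.30],tool(-37),16)
```

```text
n 16 shift [0.0351, -0.0031, 0.0042] turn [-0.0, 2.32, 0.0] |d|mm 35.5 |w| 2.32
[[0.526, 0.111, 0.254], [0.53, 0.005, 0.263], [0.521, -0.1, 0.272], [0.5, -0.204, 0.282], [0.466, -0.304, 0.291], [0.42, -0.4, 0.3]] [0.42, -0.4, 0.3]
```

Call:
{"method": "jog_arm", "body": {
  "motion": [
    [1,[0.035,-0.006,0.004],[0,2.3,0]],
    [1,[0.035,-0.006,0.004],[0,2.3,0]],
    [1,[0.035,-0.006,0.004],[0,2.3,0]],
    [1,[0.035,-0.006,0.004],[0,2.3,0]],
    [1,[0.035,-0.006,0.004],[0,2.3,0]],
    [1,[0.035,-0.006,0.004],[0,2.3,0]],
    [1,[0.035,-0.006,0.004],[0,2.3,0]],
    [1,[0.035,-0.006,0.004],[0,2.3,0]]
  ]
}}

```text
clock: 2.28
tcp_pos: [0.5172, -0.1291, 0.2986]
orientation: [-1.046, 1.434, -1.434]
contact_force: [0.5, 0.3, 0.8]
grip_width: 0.0855
```

Call:
{"method": "jog_arm", "body": {
  "motion": [
    [1,[0.035,0,0.004],[0,2.3,0]],
    [1,[0.035,0,0.004],[0,2.3,0]],
    [1,[0.035,0,0.004],[0,2.3,0]],
    [1,[0.035,0,0.004],[0,2.3,0]],
    [1,[0.035,0,0.004],[0,2.3,0]],
    [1,[0.035,0,0.004],[0,2.3,0]],
    [1,[0.035,0,0.004],[0,2.3,0]],
    [1,[0.035,0,0.004],[0,2.3,0]],
    [1,[0,0,0],[0,0,0]]
  ]
}}

```text
clock: 3.03
tcp_pos: [0.4197, -0.3995, 0.2988]
orientation: [-0.837, 1.662, -1.668]
contact_force: [-0.9, 0.2, 0.2]
grip_width: 0.0858
```

Run:
```python
from h import *
o=r.get_obs(); print(o['clock'],o['tcp_pos'],o['joints'],np.abs(o['qvel']).max())
f=cam('wrist','w2.png'); np.savez('/tmp/w2.npz',**f); print(f['t'],f['R'].round(3))
```

```text
3.0333 [ 0.41968797 -0.39948964  0.29876932] [ 0.01426725  0.34996427  0.82596641  1.77407568 -0.27721629  1.13810845
  0.28567427] 0.062231552069100575
[ 0.46125068 -0.34484142  0.42258181] [[ 0.801 -0.575 -0.165]
 [-0.599 -0.77  -0.222]
 [ 0.001  0.277 -0.961]]
```

View pics/w2.png

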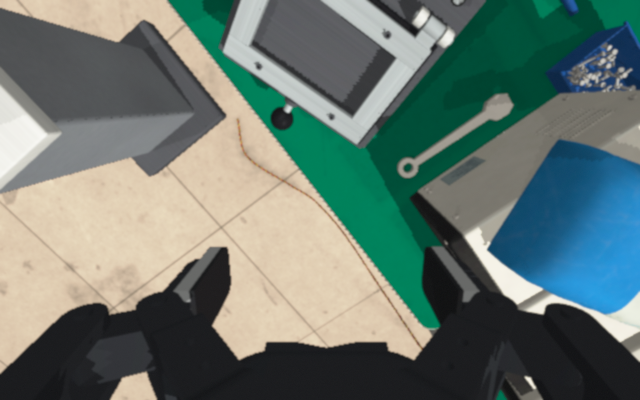

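The frame's near part shows here, with front corners at about (224,47) and (362,143), the knob at (282,118) and the spanner at (455,135). I'll measure the knob, frame plane and front edge.

Run:
```python
from h import *
f=dict(np.load('/tmp/w2.npz')); C=cloud(f); hsv=cv2.cvtColor(f['image'],cv2.COLOR_RGB2HSV)
# knob
m=np.zeros((400,640),np.uint8); m[100:135,265:300]=(hsv[100:135,265:300,2]<60)*255
cs,_=cv2.findContours(m,cv2.RETR_EXTERNAL,cv2.CHAIN_APPROX_NONE); c=max(cs,key=cv2.contourArea)
(u,v),rad=cv2.minEnclosingCircle(c); print('knob px',u,v,rad, 'exp rad', 323.4*.013/(.4226-.047)); print('at z.047',ray(f,u,v,.047), 'depth top',C[int(v),int(u)])
# frame mask
fm=((hsv[...,1]<40)&(hsv[...,2]>150)&(C[...,2]>.04)&(C[...,2]<.14)); fm[:, :200]=0; fm[160:]=0; fm[:,470:]=0
n,l,st,_=cv2.connectedComponentsWithStats(fm.astype(np.uint8)); k=1+np.argmax(st[1:,4]); g=l==k
P=C[g]; 
for it in range(4):
    A=np.c_[P[:,:2],np.ones(len(P))]; s=np.linalg.lstsq(A,P[:,2],rcond=None)[0]; e=P[:,2]-A@s; P=P[abs(e)<.003]
nn=np.array([-s[0],-s[1],1]);nn/=np.linalg.norm(nn); print('normal',nn,'tilt',np.degrees(np.arccos(nn[2])),'uphill az',np.degrees(np.arctan2(-nn[1],-nn[0])),len(P), 'plane',s, e.std())
cs,_=cv2.findContours(g.astype(np.uint8),cv2.RETR_EXTERNAL,cv2.CHAIN_APPROX_NONE); c=max(cs,key=cv2.contourArea); ap=cv2.approxPolyDP(c,3,True)[:,0]
def onplane(u,v):
    d=f['R']@np.array([(u-f['cx'])/f['fx'],(v-f['cy'])/f['fy'],1]); t=f['t']; k=(s[2]+s[0]*t[0]+s[1]*t[1]-t[2])/(d[2]-s[0]*d[0]-s[1]*d[1]); return t+k*d
for a in ap: print(a,(onplane(*a)*1e3).round(1))
ov=f['image'][...,::-1].copy(); ov[g]=(0,0,255); cv2.imwrite('pics/ov2.png',ov[:200])
```

```text
knob px 281.5 118.0 10.965956687927246 exp rad 11.193290734824279
at z.047 [ 0.41076321 -0.32866392  0.047     ] depth top [ 0.41199325 -0.3288711   0.05940815]
normal [-0.39867686 -0.1386179   0.90655493] tilt 24.96647296796263 uphill az 19.1723016462777 8766 plane [ 0.43977132  0.15290624 -0.07881536] 0.0008697187681453856
[223  51] [ 407.  -241.5   63.2]
[356 143] [ 462.  -399.6   63.2]
[429  53] [ 559.9 -366.1  111.4]
[444  27] [ 577.7 -355.8  120.9]
[431  17] [ 573.  -342.7  120.8]
[414  38] [ 555.5 -347.8  112.3]
[366   0] [ 538.6 -298.4  112.4]
[321   0] [ 509.3 -273.5  103.3]
[396  57] [ 536.4 -351.5  103.3]
[352 118] [ 473.7 -374.3   72.3]
[248  45] [ 431.9 -254.8   72.2]
[267   0] [ 471.8 -241.6   91.7]
[241   0] [ 452.8 -225.4   85.8]
```

View pics/ov2.png

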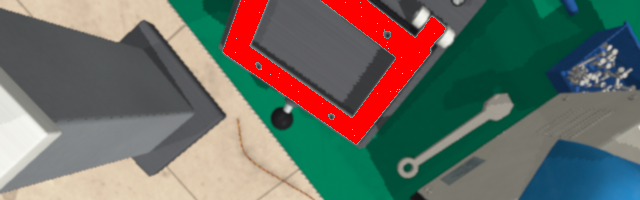

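Frame plane: tilt 24.97°. Its yaw is 19.2° from both the normal and the front edge, whose length reads 167 mm against 170. The knob is at (0.411, -0.329, 0.047), radius 11.0 px against 11.2 expected. All of this agrees with the description, so I'll plan the knob approach.

```bash
cat >> h.py <<'E'
YAW=19.2
def plateR(yaw=None):
    a=np.radians(YAW if yaw is None else yaw); t=np.radians(25)
    xh=np.array([np.cos(a),np.sin(a),0]); y=np.array([-np.sin(a),np.cos(a),0]); x=np.cos(t)*xh+np.array([0,0,np.sin(t)])
    return np.stack([x,y,np.cross(x,y)],1)
KN=np.array([.4112,-.3288,.0468]); PO=KN-plateR()@np.array([-.088,0,.013])
def ktool(tau):
    a=np.radians(YAW); xh=np.array([np.cos(a),np.sin(a),0]); y=np.array([-np.sin(a),np.cos(a),0]); t=np.radians(tau)
    d=np.array([0,0,-np.cos(t)])+np.sin(t)*xh; z=-y; return np.stack([np.cross(d,z),d,z],1)
def knob(th):
    return PO+plateR()@(np.array([.072,0,.013])+.16*np.array([-np.cos(th),0,np.sin(th)]))
E
python3 - <<'E'
from h import *
print(PO, knob(0),knob(2.2))
p=KN+[0,0,.085]; Rk=ktool(12)
plan(p,Rk,8)
plan(KN,Rk,5,p,Rk)
E
```

```text
[ 0.49170726 -0.30076441  0.07220841] [ 0.4112 -0.3288  0.0468] [ 0.57710586 -0.27102547  0.27145219]
n 8 shift [-0.0024, 0.0211, -0.008] turn [0.44, 4.27, 1.47] |d|mm 22.7 |w| 4.54
[[0.417, -0.39, 0.277], [0.413, -0.383, 0.256], [0.41, -0.375, 0.235], [0.408, -0.366, 0.214], [0.407, -0.357, 0.193], [0.407, -0.348, 0.173], [0.409, -0.338, 0.152], [0.411, -0.329, 0.132]] [0.411, -0.329, 0.132]
n 5 shift [0.0035, 0.0166, 0.0] turn [0.0, 0.0, 0.0] |d|mm 17.0 |w| 0.0
[[0.411, -0.329, 0.115], [0.411, -0.329, 0.098], [0.411, -0.329, 0.081], [0.411, -0.329, 0.064], [0.411, -0.329, 0.047]] [0.411, -0.329, 0.047]
```

Call:
{"method": "jog_arm", "body": {
  "motion": [
    [1,[-0.0024,0.021,-0.008],[0.44,4.27,1.47]],
    [1,[-0.0024,0.021,-0.008],[0.44,4.27,1.47]],
    [1,[-0.0024,0.021,-0.008],[0.44,4.27,1.47]],
    [1,[-0.0024,0.021,-0.008],[0.44,4.27,1.47]],
    [1,[-0.0024,0.021,-0.008],[0.44,4.27,1.47]],
    [1,[-0.0024,0.021,-0.008],[0.44,4.27,1.47]],
    [1,[-0.0024,0.021,-0.008],[0.44,4.27,1.47]],
    [1,[-0.0024,0.021,-0.008],[0.44,4.27,1.47]],
    [0.8,[0,0,0],[0,0,0]]
  ],
  "force": 25
}}

```text
clock: 3.83
tcp_pos: [0.4121, -0.3206, 0.1288]
orientation: [-0.133, 1.991, -1.902]
contact_force: [0.2, 1.1, 0.5]
grip_width: 0.0756
```

Run:
```python
from h import *
o=r.get_obs(); print(o['clock'],o['tcp_pos'],o['joints'].round(2))
p,Q=pose(); print('err rot deg',np.degrees(R.from_matrix(Q.T@ktool(12)).as_rotvec()).round(2))
plan(KN,ktool(12),5,verbose=0)
f=cam('wrist','w3.png')
```

```text
3.8333 [ 0.41210133 -0.3206132   0.12884024] [ 0.07  0.44  0.72  2.13 -0.76  0.72  0.1 ]
err rot deg [0.62 0.3  0.05]
n 5 shift [0.0041, 0.0159, 0.0016] turn [0.12, 0.06, 0.01] |d|mm 16.5 |w| 0.14
```

View pics/w3.png

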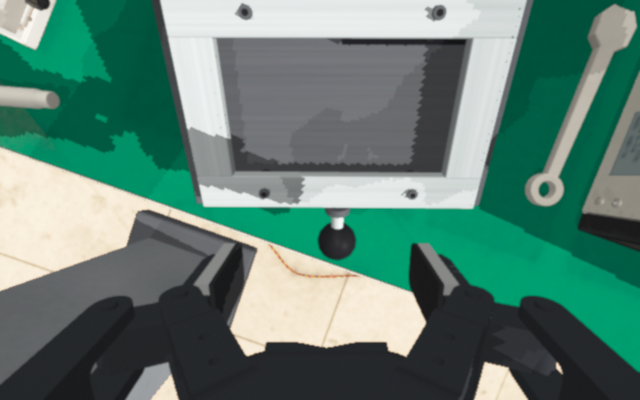

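The knob sits between the fingers at (337,241), slightly right of centre, which matches the 8 mm correction. The spanner, at upper right, is clear. Now descend.

Call:
{"method": "jog_arm", "body": {
  "motion": [
    [0.8,[0.004,0.016,0.0016],[0,0,0]],
    [0.8,[0.004,0.016,0.0016],[0,0,0]],
    [0.8,[0.004,0.016,0.0016],[0,0,0]],
    [0.8,[0.004,0.016,0.0016],[0,0,0]],
    [0.8,[0.004,0.016,0.0016],[0,0,0]],
    [0.8,[0,0,0],[0,0,0]]
  ]
}}

```text
clock: 4.38
tcp_pos: [0.4138, -0.3338, 0.049]
orientation: [-0.134, 1.982, -1.905]
contact_force: [0.8, -0.5, -0.1]
grip_width: 0.0685
```

Run:
```python
from h import *
o=r.get_obs(); print(o['clock'],o['tcp_pos'],o['joints'].round(2))
p,Q=pose(); print('to knob in tool',(Q.T@(KN-p)*1e3).round(1))
f=cam('wrist','w4.png')
```

```text
4.3833 [ 0.41380043 -0.33381119  0.04904015] [ 0.22  0.58  0.56  2.14 -0.96  0.6   0.3 ]
to knob in tool [ 1.2  2.  -5.6]
```

View pics/w4.png

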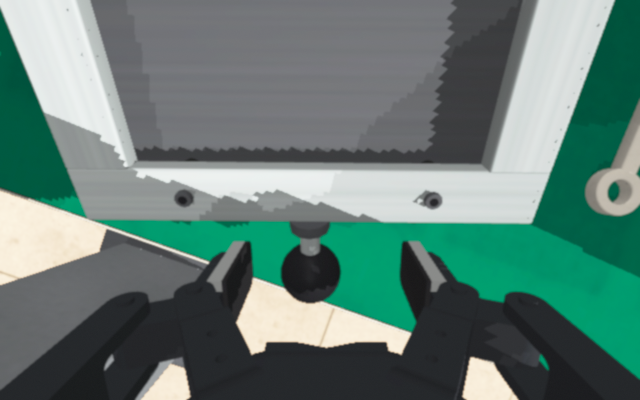

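The knob shows at (310,272), 5–6 mm left of the jaw centre. That matches the computed offset, so I'll correct and close.

Call:
{"method": "jog_arm", "body": {
  "motion": [
    [0.8,[0.001,0.002,-0.0055],[0,0,0]],
    [0.2,[0,0,0],[0,0,0]],
    [0.1,[0,0,0],[0,0,0]],
    [0.1,[0,0,0],[0,0,0]],
    [0.1,[0,0,0],[0,0,0]],
    [0.1,[0,0,0],[0,0,0]]
  ],
  "force": 25
}}

```text
clock: 4.93
tcp_pos: [0.4108, -0.3279, 0.0486]
orientation: [-0.128, 1.983, -1.905]
contact_force: [-2.9, 3.9, 9.9]
grip_width: 0.0243
```

Run:
```python
from h import *
o=r.get_obs(); print(o['clock'],o['grip_width'],o['contact_force'])
p,Q=pose(); print('to knob in tool',(Q.T@(KN-p)*1e3).round(1))
n=24; T0=12;T1=40; th=np.linspace(0,2.25,n+1)
off=p-KN; pp=KN+off; QQ=Q
for i in range(1,n+1):
    tgt=knob(th[i])+off; tau=T0+(T1-T0)*i/n; Rt=Q@R.from_rotvec([0,0,np.radians(tau-T0)]).as_matrix()
    d=QQ.T@(tgt-pp); print(i,(d).round(4).tolist(), tgt.round(3)); pp=tgt;QQ=Rt
print((ktool(20).T@ktool(12)).round(2), (T1-T0)/n, R.from_matrix(ktool(12).T@ktool(20)).as_rotvec())
```

```text
4.9333 0.024341813427058594 [-2.94163953  3.8562316   9.92383511]
to knob in tool [0.3 1.8 1. ]
1 [0.0026, -0.0148, -0.0001] [ 0.405 -0.33   0.062]
2 [0.0009, -0.015, -0.0001] [ 0.401 -0.331  0.077]
3 [-0.0008, -0.015, -0.0001] [ 0.398 -0.332  0.091]
4 [-0.0025, -0.0148, -0.0001] [ 0.397 -0.333  0.106]
5 [-0.0041, -0.0144, -0.0001] [ 0.397 -0.333  0.121]
6 [-0.0058, -0.0138, -0.0] [ 0.398 -0.332  0.136]
7 [-0.0073, -0.0131, -0.0] [ 0.4   -0.332  0.151]
8 [-0.0087, -0.0122, -0.0] [ 0.404 -0.33   0.166]
9 [-0.0101, -0.0111, -0.0] [ 0.409 -0.329  0.18 ]
10 [-0.0113, -0.0099, -0.0] [ 0.415 -0.326  0.193]
11 [-0.0123, -0.0085, 0.0] [ 0.423 -0.324  0.206]
12 [-0.0132, -0.0071, 0.0] [ 0.431 -0.321  0.218]
13 [-0.0139, -0.0055, 0.0] [ 0.441 -0.318  0.229]
14 [-0.0145, -0.0039, 0.0] [ 0.451 -0.314  0.239]
15 [-0.0148, -0.0022, 0.0] [ 0.462 -0.31   0.248]
16 [-0.015, -0.0005, 0.0001] [ 0.474 -0.306  0.256]
17 [-0.0149, 0.0012, 0.0001] [ 0.487 -0.301  0.263]
18 [-0.0147, 0.0029, 0.0001] [ 0.5   -0.297  0.268]
19 [-0.0143, 0.0045, 0.0001] [ 0.514 -0.292  0.272]
20 [-0.0137, 0.0061, 0.0001] [ 0.528 -0.287  0.275]
21 [-0.0129, 0.0076, 0.0001] [ 0.542 -0.282  0.276]
22 [-0.0119, 0.0091, 0.0001] [ 0.556 -0.277  0.276]
23 [-0.0108, 0.0104, 0.0001] [ 0.57  -0.272  0.274]
24 [-0.0096, 0.0115, 0.0001] [ 0.584 -0.268  0.271]
[[ 0.99  0.14  0.  ]
 [-0.14  0.99 -0.  ]
 [-0.    0.    1.  ]] 1.1666666666666667 [-1.03649981e-18 -2.68734730e-17  1.39626340e-01]
```

Call:
{"method": "jog_arm", "body": {
  "motion": [
    [0.1,[0.0026,-0.0148,0],[0,0,1.2]],
    [0.1,[0.001,-0.015,0],[0,0,1.2]],
    [0.1,[-0.001,-0.015,0],[0,0,1.2]],
    [0.1,[-0.0025,-0.015,0],[0,0,1.2]],
    [0.1,[-0.004,-0.0145,0],[0,0,1.2]],
    [0.1,[-0.006,-0.014,0],[0,0,1.2]]
  ]
}}

```text
clock: 5.43
tcp_pos: [0.3973, -0.3326, 0.1367]
orientation: [-0.004, 1.944, -1.826]
contact_force: [2.0, 3.1, -3.1]
grip_width: 0.0239
```

Call:
{"method": "jog_arm", "body": {
  "motion": [
    [0.1,[-0.0073,-0.013,0],[0,0,1.2]],
    [0.1,[-0.0087,-0.0122,0],[0,0,1.2]],
    [0.1,[-0.01,-0.011,0],[0,0,1.2]],
    [0.1,[-0.0113,-0.01,0],[0,0,1.2]],
    [0.1,[-0.0123,-0.0085,0],[0,0,1.2]],
    [0.1,[-0.013,-0.007,0],[0,0,1.2]]
  ]
}}

```text
clock: 5.93
tcp_pos: [0.4305, -0.321, 0.2182]
orientation: [0.116, 1.9, -1.744]
contact_force: [-0.9, 4.1, -4.5]
grip_width: 0.024
```

Run:
```python
from h import *
o=r.get_obs(); print(o['clock'],o['grip_width'],o['contact_force'],o['joints'].round(2),o['tcp_pos'],'expected .431 -.321 .218')
f=cam('wrist','w5.png')
```

```text
5.9333 0.02397181403863889 [-0.85886533  4.11382884 -4.53144387] [ 0.2   0.26  0.65  2.12 -0.86  0.82  0.2 ] [ 0.4304931  -0.32097363  0.21823585] expected .431 -.321 .218
```

View pics/w5.png

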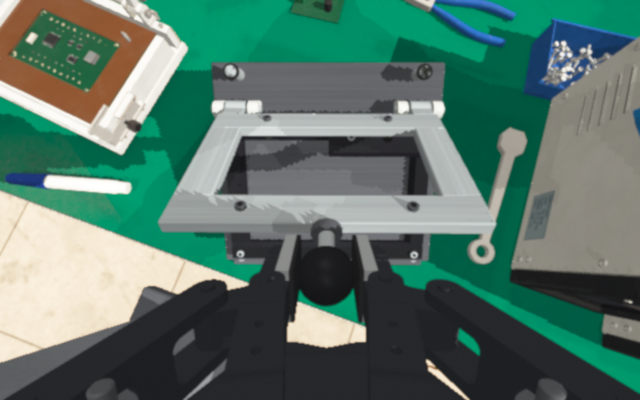

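The knob is held at (325,270) and the frame is lifting, with its front bar at row 215. The pen and spanner are untouched. Carry on.

Call:
{"method": "jog_arm", "body": {
  "motion": [
    [0.1,[-0.014,-0.0055,0],[0,0,1.2]],
    [0.1,[-0.0145,-0.004,0],[0,0,1.2]],
    [0.1,[-0.015,-0.0022,0],[0,0,1.2]],
    [0.1,[-0.015,-0.0005,0],[0,0,1.2]],
    [0.1,[-0.015,0.0012,0],[0,0,1.2]],
    [0.1,[-0.0147,0.003,0],[0,0,1.2]]
  ]
}}

```text
clock: 6.48
tcp_pos: [0.5005, -0.2965, 0.2695]
orientation: [0.231, 1.85, -1.659]
contact_force: [-2.3, 4.3, 0.3]
grip_width: 0.0243
```

Call:
{"method": "jog_arm", "body": {
  "motion": [
    [0.1,[-0.0143,0.0045,0],[0,0,1.2]],
    [0.1,[-0.0137,0.006,0],[0,0,1.2]],
    [0.1,[-0.013,0.0076,0],[0,0,1.2]],
    [0.1,[-0.012,0.009,0],[0,0,1.2]],
    [0.1,[-0.0108,0.0104,0],[0,0,1.2]],
    [0.1,[-0.0096,0.0115,0],[0,0,1.2]],
    [0.1,[0,0,0],[0,0,0]]
  ]
}}

```text
clock: 7.07
tcp_pos: [0.5868, -0.2663, 0.2745]
orientation: [0.339, 1.794, -1.573]
contact_force: [-0.6, 3.4, 6.6]
grip_width: 0.0238
```

Run:
```python
from h import *
o=r.get_obs(); print(o['clock'],o['grip_width'],o['contact_force'],o['joints'].round(2),o['tcp_pos'],'expected .584 -.268 .271')
f=cam('wrist','w6.png')
```

```text
7.0667 0.023753498677051437 [-0.5798065   3.35518755  6.57882808] [ 0.15  0.31  0.52  2.01 -1.18  0.79  0.24] [ 0.58683839 -0.26627332  0.27445307] expected .584 -.268 .271
```

View pics/w6.png

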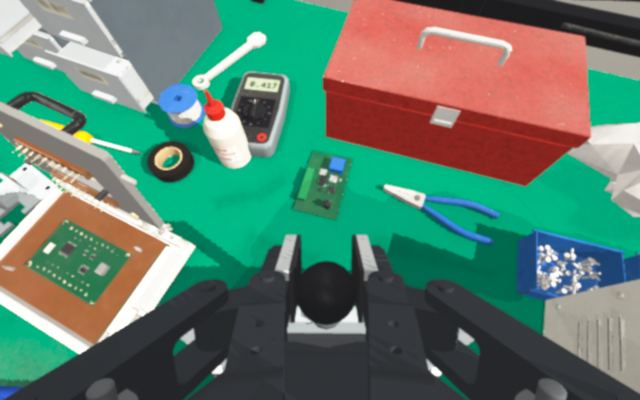

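The frame is past upright, with the knob at (327,292) and the stem pointing down and back. Release.

Call:
{"method": "jog_arm", "body": {
  "motion": [
    [0.9,[0,0,0],[0,0,0]],
    [0.9,[0,0,0],[0,0,0]],
    [0.9,[0,0,0],[0,0,0]],
    [0.9,[0,-0.01,0],[0,0,0]],
    [0.9,[0,-0.02,0],[0,0,0]],
    [0.9,[0,-0.03,0],[0,0,0]]
  ]
}}

```text
clock: 7.62
tcp_pos: [0.5457, -0.2805, 0.3171]
orientation: [0.336, 1.8, -1.577]
contact_force: [0.2, -0.9, 0.9]
grip_width: 0.077
```

Run:
```python
from h import *
o=r.get_obs(); print(o['clock'],o['grip_width'],o['contact_force'],o['joints'].round(2),o['tcp_pos'])
f=cam('wrist','w7.png');f=cam('top','t7.png')
cv2.imwrite('pics/t7c.png',cv2.resize(f['image'][150:260,330:470,::-1],None,fx=5,fy=5))
```

```text
7.6167 0.0769751116721137 [ 0.18682993 -0.92410724  0.94463525] [ 0.16  0.21  0.57  2.01 -1.04  0.86  0.15] [ 0.54568169 -0.28053903  0.31714107]
```

View pics/w7.png

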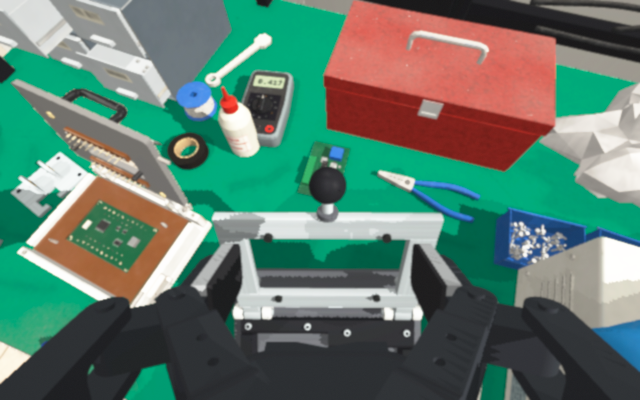

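View pics/t7c.png

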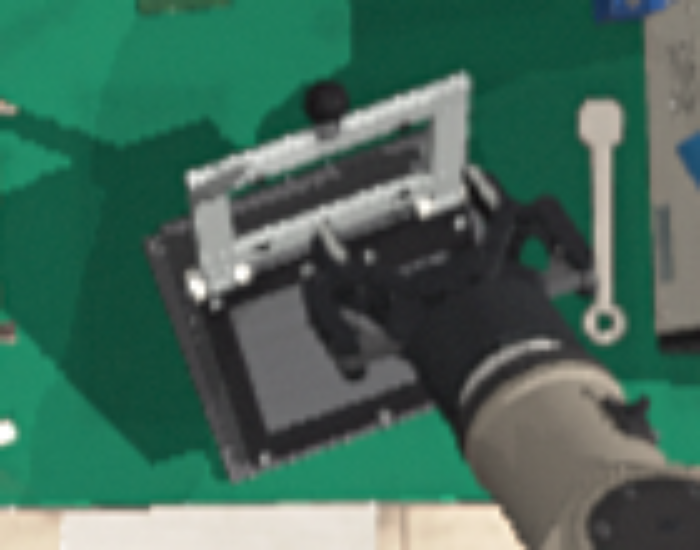

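The frame now leans back, with the knob at (328,187) in the wrist view and beyond the hinge in the top view. Next I'll retreat and look down into the pocket.

Run:
```python
from h import *
print(knob(2.45))
plan([.44,-.36,.31],tool(-37),10)
```

```text
[ 0.61289512 -0.25856233  0.25898291]
n 10 shift [0.0127, -0.0039, 0.0001] turn [-1.23, -3.23, -3.98] |d|mm 13.3 |w| 5.27
[[0.533, -0.29, 0.317], [0.51, -0.301, 0.309], [0.488, -0.315, 0.304], [0.467, -0.331, 0.304], [0.448, -0.35, 0.307]] [0.44, -0.36, 0.31]
```

Call:
{"method": "jog_arm", "body": {
  "motion": [
    [0.9,[0.0127,-0.004,0],[-1.2,-3.2,-4]],
    [0.9,[0.0127,-0.004,0],[-1.2,-3.2,-4]],
    [0.9,[0.0127,-0.004,0],[-1.2,-3.2,-4]],
    [0.9,[0.0127,-0.004,0],[-1.2,-3.2,-4]],
    [0.9,[0.0127,-0.004,0],[-1.2,-3.2,-4]],
    [0.9,[0.0127,-0.004,0],[-1.2,-3.2,-4]],
    [0.9,[0.0127,-0.004,0],[-1.2,-3.2,-4]],
    [0.9,[0.0127,-0.004,0],[-1.2,-3.2,-4]],
    [0.9,[0.0127,-0.004,0],[-1.2,-3.2,-4]],
    [0.9,[0.0127,-0.004,0],[-1.2,-3.2,-4]]
  ]
}}

```text
clock: 8.55
tcp_pos: [0.4405, -0.3555, 0.3075]
orientation: [-0.841, 1.67, -1.668]
contact_force: [-1.0, -0.4, -0.1]
grip_width: 0.0771
```

Call:
{"method": "jog_arm", "body": {
  "motion": [
    [0.9,[0,0,0],[0,0,0]],
    [0.9,[0,0,0],[0,0,0]]
  ]
}}

```text
clock: 8.72
tcp_pos: [0.4418, -0.3543, 0.307]
orientation: [-0.833, 1.671, -1.667]
contact_force: [-0.3, 0.3, -0.6]
grip_width: 0.0768
```

Run:
```python
from h import *
o=r.get_obs(); print(o['clock'],o['grip_width'],o['joints'].round(2),o['tcp_pos'])
f=cam('wrist','w8.png'); np.savez('/tmp/w8.npz',**f); print(f['t'])
C=cloud(f); print('C',np.isfinite(C).all())
P=plateR(); L=(C-PO)@P
# open frame: points beyond hinge
def corner(x,y,z):
    w=PO+P@np.array([x,y,z]); c=f['R'].T@(w-f['t']); return (f['fx']*c[0]/c[2]+f['cx'],f['fy']*c[1]/c[2]+f['cy'])
ov=f['image'][...,::-1].copy()
poly=[(-46.5,72.25),(46.5,72.25),(46.5,-.75),(32.5,-.75),(32.5,-72.25),(-46.5,-72.25)]
pts=np.array([corner(a/1e3,b/1e3,0) for a,b in poly]); print(pts.round(0).tolist())
cv2.polylines(ov,[pts.round().astype(int)],True,(0,0,255),1)
cv2.imwrite('pics/ov8.png',ov)
```

```text
8.7167 0.07684443206034619 [ 0.02  0.29  0.68  1.78 -0.19  1.14  0.11] [ 0.44181018 -0.35431148  0.30703263]
[ 0.48399863 -0.30039956  0.43095606]
C True
[[258.0, 94.0], [295.0, 15.0], [359.0, 61.0], [351.0, 73.0], [407.0, 114.0], [364.0, 165.0]]
```

View pics/ov8.png

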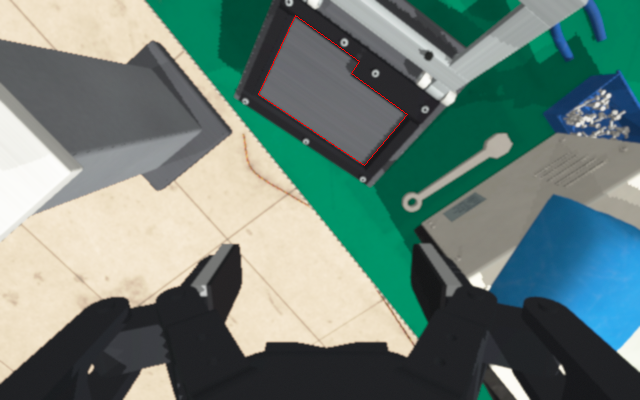

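The predicted pocket outline lands on the real floor, with corners near (258,94), (295,15), (407,114) and (364,165). I'll quantify the residual and check the frame's opening angle from depth.

Run:
```python
from h import *
f=dict(np.load('/tmp/w8.npz')); C=cloud(f); P=plateR(); g=cv2.cvtColor(f['image'],cv2.COLOR_RGB2GRAY)
print('floor,rail gray',g[90,320],g[120,280],g[150,295],g[125,420])
crop=f['image'][0:190,225:460,::-1]; cv2.imwrite('pics/c8.png',cv2.resize(crop,None,fx=3,fy=3,interpolation=cv2.INTER_CUBIC))
def pl(u,v,h=0):
    d=f['R']@np.array([(u-f['cx'])/f['fx'],(v-f['cy'])/f['fy'],1]); n=P[:,2]; k=((PO+n*h-f['t'])@n)/(d@n); return ((f['t']+k*d-PO)@P)*1e3
m=((g>70)&(g<130)).astype(np.uint8); m[:, :245]=0; m[:,415:]=0; m[175:]=0
m=cv2.morphologyEx(m,cv2.MORPH_OPEN,np.ones((3,3)))
n,l,st,ce=cv2.connectedComponentsWithStats(m); k=l[100,330]; print(st[k])
cs,_=cv2.findContours((l==k).astype(np.uint8),cv2.RETR_EXTERNAL,cv2.CHAIN_APPROX_NONE); c=max(cs,key=cv2.contourArea)
for a in cv2.approxPolyDP(c,2.5,True)[:,0]: print(a,pl(*a).round(1))
Q=np.array([pl(*a) for a in c[:,0]])
def med(sel,i): return np.median(Q[sel,i]).round(1),sel.sum()
x,y=Q[:,0],Q[:,1]
print('x low',med((x<-35)&(abs(y)<60),0),'x hi wide',med((x>38)&(y>10)&(y<62),0),'x hi nar',med((x>25)&(x<40)&(y<-10)&(y>-62),0),'y hi',med((y>62)&(abs(x)<35),1),'y lo',med((y<-62)&(x>-35)&(x<25),1))
for nm,lo in [('lowL',((x<-35)&(y>10)&(y<60))),('lowR',((x<-35)&(y<-10)&(y>-60)))]: print(nm,med(lo,0))
zf=pl(330,100); dl=((C-PO)@P)[60:140,300:380,2]; print('floor depth z in plate',np.median(((C-PO)@P)[95:105,320:340,2])*1e3)
# frame
L=((C-PO)@P)*1e3; sel=(abs(L[...,1])<90)&(L[...,2]>35)&(L[...,2]<130)&(L[...,0]>60)&(L[...,0]<240); q=L[sel]; an=np.arctan2(q[:,2]-13,-(q[:,0]-72)); print(sel.sum(),np.percentile(an,[10,50,90]))
```

```text
floor,rail gray 109 40 98 88
[  259    18   144   145 10139]
[294  18] [43.6 72.1  0. ]
[259  95] [-47.   71.2   0. ]
[362 162] [-44.4 -68.4   0. ]
[402 113] [ 30.1 -67.1   0. ]
[350  75] [30.7 -1.1  0. ]
[346  67] [34.8  6.5  0. ]
[350  57] [44.9  8.4  0. ]
x low (np.float64(-46.6), np.int64(89)) x hi wide (np.float64(44.6), np.int64(45)) x hi nar (np.float64(30.5), np.int64(41)) y hi (np.float64(72.2), np.int64(59)) y lo (np.float64(-68.9), np.int64(47))
lowL (np.float64(-46.6), np.int64(38))
lowR (np.float64(-46.6), np.int64(37))
floor depth z in plate 0.5609885701570226
5690 [2.31825151 2.40042075 2.42239953]
```

View pics/c8.png

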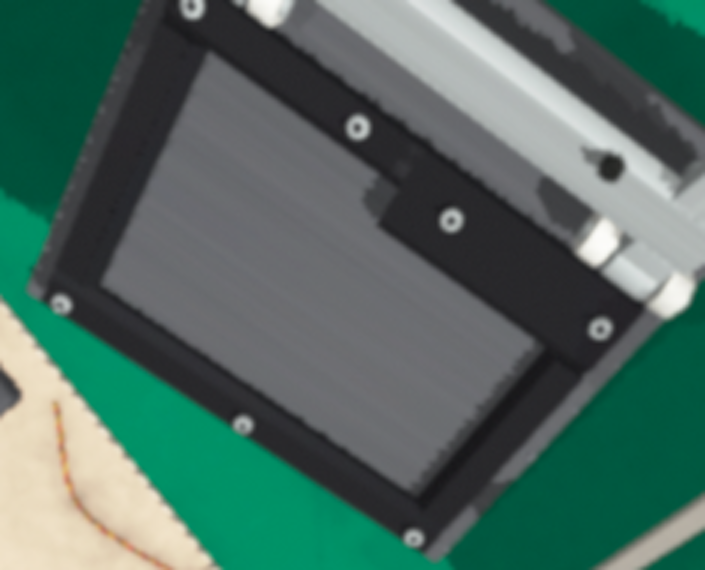

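Taking off the 1.9 mm that the tilted upper rail hides, every pocket edge agrees with the model to under 0.5 mm, so the plate pose stands. The frame's surface points read about 2.40 rad, so it is open. On to the notched bracket.

Run:
```python
from h import *
h=np.array([.5934,.2054,.24]); Q=tool(-14.5)
plan(h+[0,0,.055],Q,17)
```

```text
n 17 shift [-0.0337, 0.0007, -0.0067] turn [0.01, -1.33, 0.0] |d|mm 34.3 |w| 1.33
[[0.456, -0.323, 0.306], [0.497, -0.229, 0.304], [0.531, -0.131, 0.302], [0.558, -0.032, 0.3], [0.578, 0.069, 0.298], [0.591, 0.171, 0.296]] [0.593, 0.205, 0.295]
```

Call:
{"method": "jog_arm", "body": {
  "motion": [
    [0.7,[-0.0337,0.0007,-0.0067],[0,-1.33,0]],
    [0.7,[-0.0337,0.0007,-0.0067],[0,-1.33,0]],
    [0.7,[-0.0337,0.0007,-0.0067],[0,-1.33,0]],
    [0.7,[-0.0337,0.0007,-0.0067],[0,-1.33,0]],
    [0.7,[-0.0337,0.0007,-0.0067],[0,-1.33,0]],
    [0.7,[-0.0337,0.0007,-0.0067],[0,-1.33,0]],
    [0.7,[-0.0337,0.0007,-0.0067],[0,-1.33,0]],
    [0.7,[-0.0337,0.0007,-0.0067],[0,-1.33,0]],
    [0.7,[-0.0337,0.0007,-0.0067],[0,-1.33,0]]
  ]
}}

```text
clock: 9.52
tcp_pos: [0.5491, -0.0639, 0.3]
orientation: [-0.972, 1.529, -1.522]
contact_force: [0.5, -0.6, -0.6]
grip_width: 0.0598
```

Call:
{"method": "jog_arm", "body": {
  "motion": [
    [0.7,[-0.0337,0.0007,-0.0067],[0,-1.33,0]],
    [0.7,[-0.0337,0.0007,-0.0067],[0,-1.33,0]],
    [0.7,[-0.0337,0.0007,-0.0067],[0,-1.33,0]],
    [0.7,[-0.0337,0.0007,-0.0067],[0,-1.33,0]],
    [0.7,[-0.0337,0.0007,-0.0067],[0,-1.33,0]],
    [0.7,[-0.0337,0.0007,-0.0067],[0,-1.33,0]],
    [0.7,[-0.0337,0.0007,-0.0067],[0,-1.33,0]],
    [0.7,[-0.0337,0.0007,-0.0067],[0,-1.33,0]],
    [0.7,[0,0.04,0],[0,0,0]],
    [0.7,[0,0.04,0],[0,0,0]]
  ]
}}

```text
clock: 10.35
tcp_pos: [0.5934, 0.2094, 0.215]
orientation: [-1.078, 1.393, -1.386]
contact_force: [0.2, -0.5, -0.5]
grip_width: 0.0595
```

Call:
{"method": "jog_arm", "body": {
  "motion": [
    [0.7,[0,0.04,0],[0,0,0]],
    [0.7,[0,0.02,0],[0,0,0]],
    [0.7,[0,0,0],[0,0,0]],
    [0.7,[0,0,0],[0,0,0]]
  ]
}}

```text
clock: 10.68
tcp_pos: [0.5915, 0.2049, 0.1536]
orientation: [-1.085, 1.399, -1.391]
contact_force: [0.6, -0.5, 1.4]
grip_width: 0.0597
```

Run:
```python
from br import *
o=r.get_obs(); print(o['clock'],o['grip_width'],o['joints'].round(2),o['tcp_pos'],np.abs(o['qvel']).max())
f=cam('wrist','w9.png'); np.savez('/tmp/w9.npz',**f)
p,Q=pose(); t=np.array([.5934,.2054,.03]); print((Q.T@(t-p)*1e3).round(1),np.degrees(R.from_matrix(Q.T@tool(-14.5)).as_rotvec()).round(2))
```

```text
10.6833 0.05974662422773559 [-0.66  0.52  0.31  1.78 -0.2   0.89 -0.51] [0.59152149 0.20488704 0.15358022] 0.049014605692984846
[ -0.3 125.3   1. ] [ 0.24 -0.02  0.02]
```

View pics/w9.png

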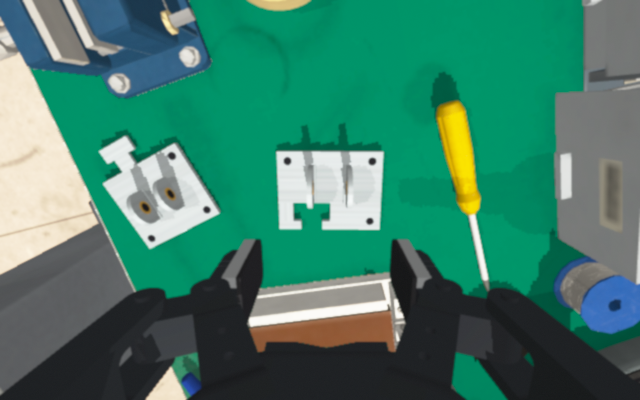

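The notched bracket at (330,190) is square to the jaws. The tabbed one is at (160,195) and the screwdriver at (465,160) is well clear. I'll refine the measurement from this nearer view.

Run:
```python
from br import *
f=dict(np.load('/tmp/w9.npz'))
feet(f,[(268,392,145,238),(96,225,130,252)])
```

```text
area 7260.5
[[276.0, 151.0, 557.1, 243.8], [279.0, 228.0, 539.3, 176.5], [301.0, 228.0, 558.6, 171.5], [301.0, 221.0, 560.4, 178.0], [293.0, 216.0, 554.8, 184.4], [294.0, 202.0, 559.3, 196.7], [305.0, 202.0, 568.7, 194.3], [309.0, 208.0, 570.6, 188.1], [314.0, 202.0, 576.4, 192.3], [328.0, 202.0, 588.4, 189.3], [330.0, 213.0, 587.5, 178.9], [328.0, 219.0, 584.4, 173.8], [322.0, 220.0, 578.9, 174.3], [323.0, 229.0, 577.6, 165.7], [379.0, 229.0, 626.6, 153.1], [382.0, 151.0, 643.6, 221.5]]
edges [(np.float64(69.7), np.float64(-104.7)), (np.float64(19.9), np.float64(-14.4)), (np.float64(6.7), np.float64(74.2)), (np.float64(8.5), np.float64(131.6)), (np.float64(13.2), np.float64(70.0)), (np.float64(9.7), np.float64(-14.4)), (np.float64(6.5), np.float64(-72.7)), (np.float64(7.2), np.float64(36.6)), (np.float64(12.3), np.float64(-14.4)), (np.float64(10.4), np.float64(-94.6)), (np.float64(6.0), np.float64(-121.9)), (np.float64(5.5), np.float64(175.7)), (np.float64(8.7), np.float64(-98.8)), (np.float64(50.5), np.float64(-14.4)), (np.float64(70.4), np.float64(76.0)), (np.float64(89.4), np.flo
[... 154 characters left out ...]
185.0, 401.9, 253.2], [149.0, 248.0, 417.1, 187.3], [219.0, 212.0, 491.8, 204.4], [176.0, 143.0, 477.5, 271.3], [137.0, 163.0, 438.7, 263.8], [130.0, 153.0, 436.4, 273.2], [134.0, 145.0, 442.5, 278.6], [127.0, 136.0, 439.8, 287.1]]
edges [(np.float64(11.4), np.float64(-79.1)), (np.float64(6.6), np.float64(0.8)), (np.float64(9.8), np.float64(-77.2)), (np.float64(21.9), np.float64(-159.8)), (np.float64(67.6), np.float64(-77.0)), (np.float64(76.7), np.float64(12.9)), (np.float64(68.4), np.float64(102.1)), (np.float64(39.6), np.float64(-169.0)), (np.float64(9.7), np.float64(103.6)), (np.float64(8.1), np.float64(41.7)), (np.float64(8.8), np.float64(107.3)), (np.float64(28.9), np.float64(-168.7))]
```

Call:
{"method": "jog_arm", "body": {
  "motion": [
    [0.7,[0,0.03,0.001],[0.2,0,0]],
    [0.7,[0,0.035,0],[0,0,0]],
    [0.7,[0,0.03,0],[0,0,0]],
    [0.7,[0,0.02,0],[0,0,0]],
    [0.7,[0,0.011,0],[0,0,0]],
    [0.7,[0,0,0],[0,0,0]],
    [0.3,[0,0,0],[0,0,0]],
    [0.3,[0,0,0],[0,0,0]],
    [0.3,[0,0,0],[0,0,0]],
    [0.3,[0,0,0],[0,0,0]]
  ],
  "force": 60
}}

```text
clock: 11.57
tcp_pos: [0.5947, 0.2057, 0.0308]
orientation: [-1.077, 1.391, -1.393]
contact_force: [-0.3, -0.5, 7.7]
grip_width: 0.0351
```

Run:
```python
from br import *
o=r.get_obs(); print(o['clock'],o['grip_width'],o['contact_force'],o['tcp_pos'],np.abs(o['qvel']).max())
p,Q=pose(); t=np.array([.5934,.2054,.028]); print((Q.T@(t-p)*1e3).round(1),np.degrees(R.from_matrix(Q.T@tool(-14.5)).as_rotvec()).round(2))
f=cam('wrist','w10.png')
```

```text
11.5667 0.035069316635820906 [-0.32825361 -0.52641123  7.68659837] [0.59470708 0.20567696 0.03079374] 0.001968870970299962
[ 0.6  2.8 -1.2] [-0.11  0.06 -0.06]
```

View pics/w10.png

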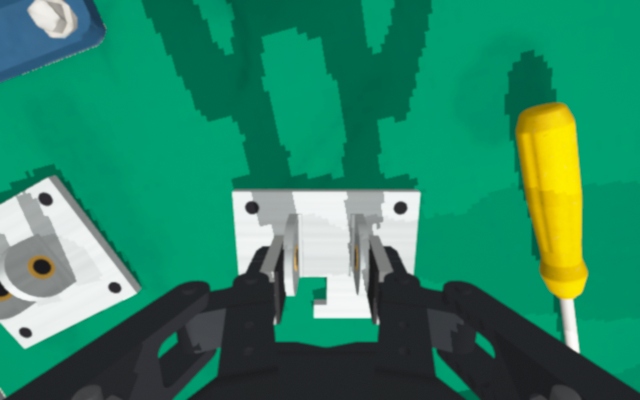

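The bracket is gripped across its ears (35.1 mm wide, jaws at 272 and 383 px), with the screwdriver clear. Next: plan the lift and transit.

```bash
cat >> h.py <<'E'
def seatR():
    P=plateR(); return np.stack([-P[:,1],-P[:,2],P[:,0]],1)
def seat(x,y,z): return PO+plateR()@(np.array([x,y,z])/1e3)
E
python3 - <<'E'
from h import *
p,Q=pose(); 
hi=p+[0,0,.285]
hov=seat(0,43.35,30.8+150); print('hover',hov, 'seat',seat(0,43.35,30.8))
plan(hov,seatR(),17,hi,Q)
E
```

```text
hover [ 0.40529167 -0.28495419  0.23606885] seat [ 0.46515828 -0.26410643  0.10012269]
n 17 shift [0.0292, 0.0015, -0.0127] turn [1.42, -1.95, 0.43] |d|mm 31.9 |w| 2.45
[[0.575, 0.181, 0.314], [0.522, 0.102, 0.306], [0.478, 0.018, 0.295], [0.444, -0.07, 0.28], [0.42, -0.161, 0.262], [0.407, -0.254, 0.243]] [0.405, -0.285, 0.236]
```

Call:
{"method": "jog_arm", "body": {
  "motion": [
    [0.3,[0,-0.015,0],[0,0,0]],
    [0.3,[0,-0.03,0],[0,0,0]],
    [0.3,[0,-0.04,0],[0,0,0]],
    [0.3,[0,-0.04,0],[0,0,0]],
    [0.3,[0,-0.04,0],[0,0,0]],
    [0.3,[0,-0.04,0],[0,0,0]],
    [0.3,[0,-0.04,0],[0,0,0]],
    [0.3,[0,-0.04,0],[0,0,0]]
  ]
}}

```text
clock: 12.28
tcp_pos: [0.5928, 0.2051, 0.3163]
orientation: [-1.08, 1.393, -1.392]
contact_force: [0.6, 0.7, -1.6]
grip_width: 0.0348
```

Run:
```python
from h import *
o=r.get_obs(); print(o['clock'],o['grip_width'],o['contact_force'],o['joints'].round(2))
hov=seat(0,43.35,30.8)+[0,0,.14]
plan(hov,seatR(),15)
```

```text
12.2833 0.03477724211583068 [ 0.56856552  0.71420703 -1.6174711 ] [-0.71  0.36  0.36  1.62 -0.13  1.19 -0.56]
n 15 shift [0.0317, 0.0025, -0.0101] turn [1.62, -2.21, 0.49] |d|mm 33.4 |w| 2.78
[[0.575, 0.177, 0.314], [0.529, 0.088, 0.303], [0.495, -0.005, 0.289], [0.473, -0.101, 0.272], [0.464, -0.199, 0.253]] [0.465, -0.264, 0.24]
```

Call:
{"method": "jog_arm", "body": {
  "motion": [
    [0.3,[0.0317,0.0025,-0.01],[1.62,-2.2,0.5]],
    [0.3,[0.0317,0.0025,-0.01],[1.62,-2.2,0.5]],
    [0.3,[0.0317,0.0025,-0.01],[1.62,-2.2,0.5]],
    [0.3,[0.0317,0.0025,-0.01],[1.62,-2.2,0.5]],
    [0.3,[0.0317,0.0025,-0.01],[1.62,-2.2,0.5]],
    [0.3,[0.0317,0.0025,-0.01],[1.62,-2.2,0.5]],
    [0.3,[0.0317,0.0025,-0.01],[1.62,-2.2,0.5]],
    [0.3,[0.0317,0.0025,-0.01],[1.62,-2.2,0.5]]
  ]
}}

```text
clock: 12.95
tcp_pos: [0.4863, -0.0371, 0.2811]
orientation: [-1.035, 1.014, -1.238]
contact_force: [0.5, -1.2, -2.2]
grip_width: 0.0346
```

Call:
{"method": "jog_arm", "body": {
  "motion": [
    [0.3,[0.0317,0.0025,-0.01],[1.62,-2.2,0.5]],
    [0.3,[0.0317,0.0025,-0.01],[1.62,-2.2,0.5]],
    [0.3,[0.0317,0.0025,-0.01],[1.62,-2.2,0.5]],
    [0.3,[0.0317,0.0025,-0.01],[1.62,-2.2,0.5]],
    [0.3,[0.0317,0.0025,-0.01],[1.62,-2.2,0.5]],
    [0.3,[0.0317,0.0025,-0.01],[1.62,-2.2,0.5]],
    [0.3,[0.0317,0.0025,-0.01],[1.62,-2.2,0.5]],
    [0.3,[0,0,0],[0,0,0]],
    [0.3,[0,0,0],[0,0,0]],
    [0.3,[0,0,0],[0,0,0]]
  ]
}}

```text
clock: 13.78
tcp_pos: [0.4661, -0.2287, 0.2427]
orientation: [-0.988, 0.751, -1.108]
contact_force: [0.0, 0.5, -1.7]
grip_width: 0.0348
```

Run:
```python
from h import *
o=r.get_obs(); print(o['clock'],o['grip_width'],o['contact_force'],o['joints'].round(2),o['tcp_pos'],np.abs(o['qvel']).max())
f=cam('wrist','w11.png'); np.savez('/tmp/w11.npz',**f)
plan(seat(0,43.35,30.8+15),seatR(),5)
```

```text
13.7833 0.0348119161690907 [ 0.03894253  0.48797727 -1.74572116] [-0.13  0.14  0.72  2.16 -0.64  0.72  1.31] [ 0.46612359 -0.22866296  0.24265476] 0.02088211424439833
n 5 shift [0.0071, 0.022, -0.0138] turn [0.38, -0.46, -0.0] |d|mm 27.0 |w| 0.6
[[0.465, -0.236, 0.217], [0.463, -0.243, 0.191], [0.461, -0.251, 0.165], [0.46, -0.258, 0.14], [0.459, -0.266, 0.114]] [0.459, -0.266, 0.114]
```

View pics/w11.png

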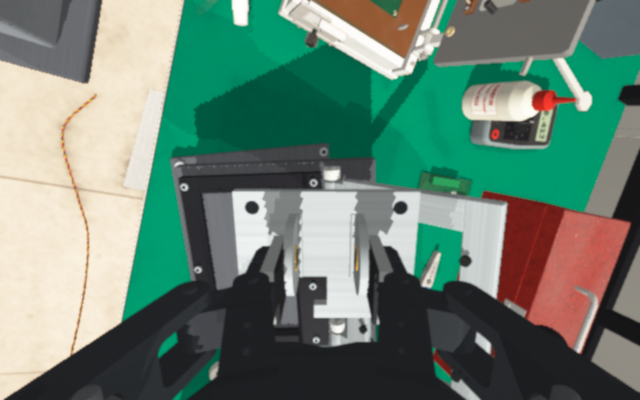

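The bracket hangs squarely in the grip, its foot top edge at row 190 from u=233 to 420 as when grasped. The arm stopped 35 mm short because a row was clipped, so I'll replan from here to 15 mm above the seat.

Call:
{"method": "jog_arm", "body": {
  "motion": [
    [0.3,[0.009,0.008,-0.007],[0.4,-0.46,0]],
    [0.3,[0.009,0.008,-0.008],[0.4,-0.46,0]],
    [0.3,[0.009,0.018,-0.012],[0.4,-0.46,0]],
    [0.3,[0.009,0.025,-0.014],[0.4,-0.46,0]],
    [0.3,[0,0.025,-0.014],[0.35,-0.46,0]],
    [0.3,[0,0.025,-0.014],[0,0,0]],
    [0.3,[0,0,0],[0,0,0]],
    [0.3,[0,0,0],[0,0,0]],
    [0.3,[0,0,0],[0,0,0]]
  ]
}}

```text
clock: 14.58
tcp_pos: [0.4612, -0.268, 0.116]
orientation: [-0.979, 0.694, -1.095]
contact_force: [-0.0, -0.1, -1.2]
grip_width: 0.0347
```

Run:
```python
from h import *
o=r.get_obs(); print(o['clock'],o['grip_width'],o['contact_force'],o['joints'].round(2),o['tcp_pos'],np.abs(o['qvel']).max())
f=cam('wrist','w12.png'); np.savez('/tmp/w12.npz',**f)
plan(seat(0,43.35,30.8+12),seatR(),1)
p,Q=pose(); print('tcp in plate',((p-PO)@plateR()*1e3).round(1))
```

```text
14.5833 0.0347462994798372 [-0.02521116 -0.11963953 -1.16394092] [ 0.18  0.42  0.53  2.22 -1.16  0.62  1.97] [ 0.46116274 -0.26795706  0.11601362] 0.0180397640959698
n 1 shift [-0.0027, 0.0049, -0.0025] turn [-0.18, 0.07, 0.13] |d|mm 6.1 |w| 0.23
[[0.46, -0.266, 0.111]] [0.46, -0.266, 0.111]
tcp in plate [ 2.5 40.6 47.7]
```

View pics/w12.png

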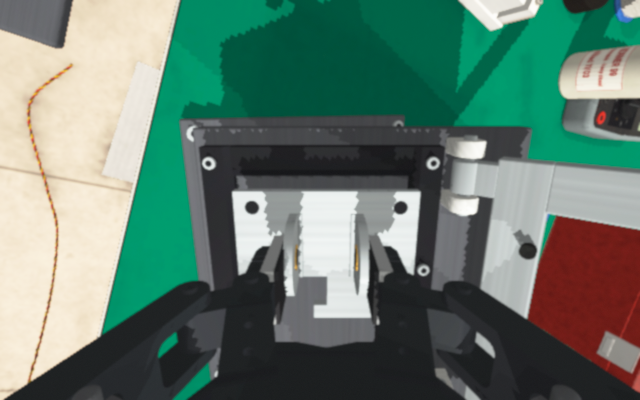

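The bracket hovers over the wide half. The left rail edge near v=175 and the hinge lugs at (465,178) are clear of the fingers. I'll correct 2.7/2.5 mm and go down.

Call:
{"method": "jog_arm", "body": {
  "motion": [
    [0.3,[-0.0027,0.004,-0.0025],[-0.18,0,0.13]],
    [0.3,[0,0,0],[0,0,0]],
    [0.3,[0,0.004,0],[0,0,0]],
    [0.3,[0,0.004,0],[0,0,0]],
    [0.3,[0,0.003,0],[0,0,0]],
    [0.3,[0,0.002,0],[0,0,0]],
    [0.3,[0,0,0],[0,0,0]],
    [0.3,[0,0,0],[0,0,0]]
  ]
}}

```text
clock: 15.3
tcp_pos: [0.464, -0.2641, 0.0992]
orientation: [-0.979, 0.698, -1.092]
contact_force: [-8.1, 3.3, 18.8]
grip_width: 0.0349
```

Run:
```python
from h import *
o=r.get_obs(); print(o['clock'],o['grip_width'],o['contact_force'],o['tcp_pos'],np.abs(o['qvel']).max())
f=cam('wrist','w13.png'); np.savez('/tmp/w13.npz',**f)
p,Q=pose(); print('tcp in plate',((p-PO)@plateR()*1e3).round(1),'want 0 43.35 30.8',np.degrees(R.from_matrix(Q.T@seatR()).as_rotvec()).round(2))
```

```text
15.3 0.03489583627351542 [-8.10305947  3.28566458 18.75412012] [ 0.46401614 -0.26409972  0.09921034] 0.003006525976152018
tcp in plate [-1.3 43.7 30.4] want 0 43.35 30.8 [-0.03 -0.04 -0.11]
```

View pics/w13.png

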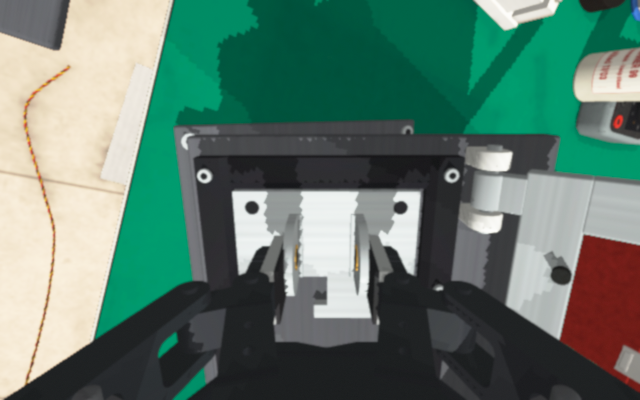

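The foot sits inside the rails, with TCP height 30.4 mm against 30.8 expected and contact force rising as it bottoms. Release and back off.

Call:
{"method": "jog_arm", "body": {
  "motion": [
    [0.55,[0,-0.001,0],[0,0,0]],
    [0.6,[0,0,0],[0,0,0]],
    [0.6,[0,-0.01,0],[0,0,0]],
    [0.6,[0,-0.03,0],[0,0,0]],
    [0.6,[0,-0.04,0],[0,0,0]],
    [0.6,[0,-0.04,0],[0,0,0]],
    [0.6,[0,0,0],[0,0,0]]
  ]
}}

```text
clock: 15.93
tcp_pos: [0.4151, -0.2853, 0.2133]
orientation: [-0.979, 0.694, -1.102]
contact_force: [1.9, -0.7, 0.3]
grip_width: 0.0514
```

Run:
```python
from h import *
o=r.get_obs(); print(o['clock'],o['grip_width'],o['contact_force'],o['tcp_pos'],o['joints'].round(2))
f=cam('wrist','w14.png'); np.savez('/tmp/w14.npz',**f)
```

```text
15.9333 0.0514048492147439 [ 1.89745295 -0.7252533   0.31707886] [ 0.41506735 -0.28528226  0.21333399] [ 0.08  0.2   0.71  2.2  -0.81  0.74  1.69]
```

View pics/w14.png

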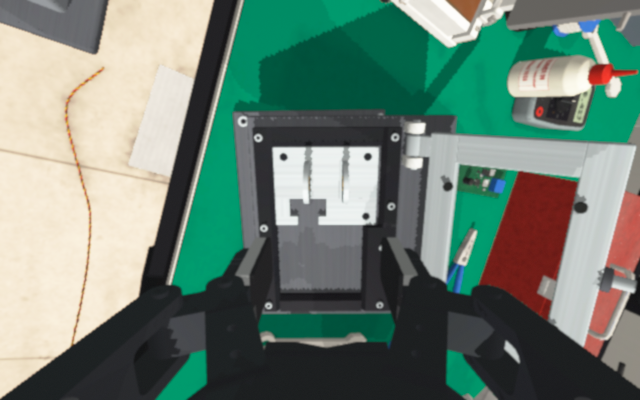

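The notched bracket lies in the wide half, with corners near (273,147) and (380,225) and the notch toward the narrow half. The frame is open on the right. I'll check its pose in plate coordinates.

```bash
cat > pk.py <<'E'
from h import *
def proj(f,h):
    P=plateR(); n=P[:,2]/1
    def pl(u,v):
        d=f['R']@np.array([(u-f['cx'])/f['fx'],(v-f['cy'])/f['fy'],1]); k=((PO+n*h-f['t'])@n)/(d@n); return ((f['t']+k*d-PO)@P)*1e3
    return pl
def check(f,box,thr=175,eps=2.5):
    g=cv2.cvtColor(f['image'],cv2.COLOR_RGB2GRAY); u0,u1,v0,v1=box; m=np.zeros_like(g); m[v0:v1,u0:u1]=(g[v0:v1,u0:u1]>thr)
    cs,_=cv2.findContours(m,cv2.RETR_EXTERNAL,cv2.CHAIN_APPROX_NONE); c=max(cs,key=cv2.contourArea); pl=proj(f,.005)
    for a in cv2.approxPolyDP(c,eps,True)[:,0]: print(a,pl(*a)[:2].round(1))
    L=((cloud(f)-PO)@plateR())*1e3; return L
E
python3 - <<'E'
from pk import *
f=dict(np.load('/tmp/w14.npz'))
L=check(f,(262,390,138,235))
for (u,v) in [(283,180),(330,165),(330,190),(370,180),(355,218),(282,218),(300,160)]: print((u,v),L[v,u].round(1))
for (u,v) in [(310,250),(310,280),(345,260)]: print('floor',L[v,u].round(1))
E
```

```text
[312 147] [-13.   71.4]
[310 197] [-15.4  27.2]
[326 199] [-1.2 25.3]
[326 215] [-1.3 10.2]
[320 216] [-6.7  9.3]
[318 223] [-8.5  2.5]
[373 223] [41.4  2.4]
[378 148] [43.1 70.4]
[348 148] [17.6 70.5]
[348 174] [18.  47.9]
[344 177] [14.5 45.3]
[342 199] [13.  25.2]
[343 148] [13.3 70.5]
(283, 180) [-38.5  43.1   6.7]
(330, 165) [ 2.3 56.1  6.1]
(330, 190) [ 2.3 33.8  5.9]
(370, 180) [37.2 42.6  5.3]
(355, 218) [25.   7.2  4.9]
(282, 218) [-40.8   8.    6.3]
(300, 160) [-23.5  60.1   4. ]
floor [-16.5 -26.4   0.5]
floor [-17.  -57.7   1.6]
floor [ 16.8 -37.1   0.4]
```

It lies flat (foot top about 5.5 mm, floor about 0.5 mm), roughly 1.5 mm toward the low rail, within its play. Now the tabbed bracket. I'll check the vice's clearance from depth first.

Run:
```python
from h import *
f=dict(np.load('/tmp/top0.npz')); C=cloud(f)
q=C[200:250,170:225].reshape(-1,3); q=q[q[:,2]>.03]; print('vice',q.min(0),q.max(0), 'tall y min',q[q[:,2]>.08][:,1].min() if (q[:,2]>.08).any() else None)
plan([.4471,.2291,.29],tool(12.6),17)
```

```text
vice [ 0.4059289  -0.05249653  0.03005566] [0.53997398 0.39827116 1.63492164] tall y min -0.05249653118776369
n 17 shift [-0.0285, -0.0021, 0.0109] turn [-1.48, 0.38, -0.07] |d|mm 30.6 |w| 1.53
[[0.415, -0.253, 0.218], [0.415, -0.163, 0.236], [0.418, -0.073, 0.252], [0.423, 0.017, 0.267], [0.432, 0.108, 0.278], [0.443, 0.199, 0.288]] [0.447, 0.229, 0.29]
```

Call:
{"method": "jog_arm", "body": {
  "motion": [
    [0.6,[-0.0285,-0.002,0.011],[-1.48,0.38,0]],
    [0.6,[-0.0285,-0.002,0.011],[-1.48,0.38,0]],
    [0.6,[-0.0285,-0.002,0.011],[-1.48,0.38,0]],
    [0.6,[-0.0285,-0.002,0.011],[-1.48,0.38,0]],
    [0.6,[-0.0285,-0.002,0.011],[-1.48,0.38,0]],
    [0.6,[-0.0285,-0.002,0.011],[-1.48,0.38,0]],
    [0.6,[-0.0285,-0.002,0.011],[-1.48,0.38,0]],
    [0.6,[-0.0285,-0.002,0.011],[-1.48,0.38,0]],
    [0.6,[-0.0285,-0.002,0.011],[-1.48,0.38,0]]
  ]
}}

```text
clock: 16.73
tcp_pos: [0.4199, -0.016, 0.2578]
orientation: [-1.147, 0.887, -1.057]
contact_force: [2.0, 0.1, 0.5]
grip_width: 0.0511
```

Call:
{"method": "jog_arm", "body": {
  "motion": [
    [0.6,[-0.0285,-0.002,0.011],[-1.48,0.38,0]],
    [0.6,[-0.0285,-0.002,0.011],[-1.48,0.38,0]],
    [0.6,[-0.0285,-0.002,0.011],[-1.48,0.38,0]],
    [0.6,[-0.0285,-0.002,0.011],[-1.48,0.38,0]],
    [0.6,[-0.0285,-0.002,0.011],[-1.48,0.38,0]],
    [0.6,[-0.0285,-0.002,0.011],[-1.48,0.38,0]],
    [0.6,[-0.0285,-0.002,0.011],[-1.48,0.38,0]],
    [0.6,[-0.0285,-0.002,0.011],[-1.48,0.38,0]],
    [0.6,[0,0,0],[0,0,0]],
    [0.6,[0,0,0],[0,0,0]]
  ]
}}

```text
clock: 17.57
tcp_pos: [0.4446, 0.2257, 0.2883]
orientation: [-1.296, 1.054, -1.014]
contact_force: [-0.5, -1.8, -0.4]
grip_width: 0.0514
```

Run:
```python
from h import *
o=r.get_obs(); print(o['clock'],o['grip_width'],o['tcp_pos'],o['joints'].round(2))
f=dict(np.load('/tmp/top0.npz')); C=cloud(f)
q=C[200:250,170:225].reshape(-1,3); q=q[(q[:,2]>.02)&(q[:,2]<.3)]; print('vice',q.min(0),q.max(0))
plan([.4471,.2291,.12],tool(12.6),6)
```

```text
17.5667 0.0513524923709821 [0.44463093 0.2257498  0.28833538] [-0.66  0.14  0.09  1.93 -0.05  1.06 -0.32]
vice [0.4059289  0.3229376  0.02070846] [0.53997398 0.40002034 0.10246163]
n 6 shift [-0.0, 0.0281, 0.0006] turn [0.04, 0.12, -0.26] |d|mm 28.1 |w| 0.29
[[0.445, 0.227, 0.26], [0.445, 0.227, 0.232], [0.446, 0.228, 0.204], [0.446, 0.228, 0.176], [0.447, 0.229, 0.148], [0.447, 0.229, 0.12]] [0.447, 0.229, 0.12]
```

Call:
{"method": "jog_arm", "body": {
  "motion": [
    [0.6,[0,0.028,0.0006],[0,0.12,-0.26]],
    [0.6,[0,0.028,0.0006],[0,0.12,-0.26]],
    [0.6,[0,0.028,0.0006],[0,0.12,-0.26]],
    [0.6,[0,0.028,0.0006],[0,0.12,-0.26]],
    [0.6,[0,0.028,0.0006],[0,0.12,-0.26]],
    [0.6,[0,0.028,0.0006],[0,0.12,-0.26]],
    [0.6,[0,0,0],[0,0,0]],
    [0.6,[0,0,0],[0,0,0]]
  ]
}}

```text
clock: 18.23
tcp_pos: [0.4466, 0.2251, 0.1207]
orientation: [-1.309, 1.053, -1.049]
contact_force: [0.9, -0.5, -0.0]
grip_width: 0.0509
```

Run:
```python
from br import *
o=r.get_obs(); print(o['clock'],o['grip_width'],o['tcp_pos'],o['joints'].round(2))
f=cam('wrist','w15.png'); np.savez('/tmp/w15.npz',**f)
p,Q=pose(); t=np.array([.4471,.2291,.029]); print((Q.T@(t-p)*1e3).round(1),np.degrees(R.from_matrix(Q.T@tool(12.6)).as_rotvec()).round(2))
```

```text
18.2333 0.050879160078410174 [0.44657376 0.22514127 0.12070543] [-0.66  0.37  0.08  2.08 -0.05  0.7  -0.33]
[-3.3 93.2  0.2] [ 0.15 -0.31  0.04]
```

View pics/w15.png

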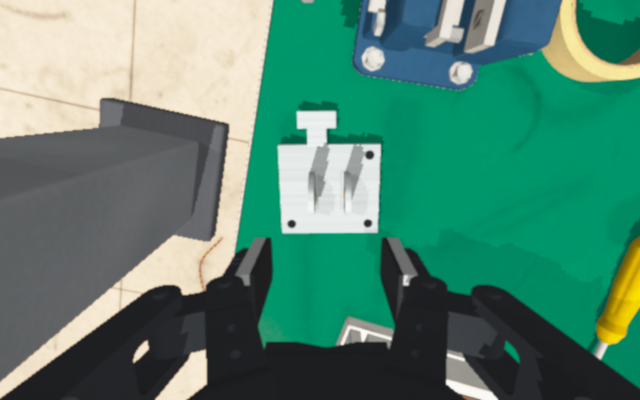

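The tabbed bracket is square to the jaws (foot 279–381 px wide, tab at (317,118)), with the vice and tape clear. Descend and grip.

Call:
{"method": "jog_arm", "body": {
  "motion": [
    [0.6,[-0.0033,0.025,0],[0.15,-0.3,0]],
    [0.6,[0,0.025,0],[0,0,0]],
    [0.6,[0,0.022,0],[0,0,0]],
    [0.6,[0,0.014,0],[0,0,0]],
    [0.6,[0,0.006,0],[0,0,0]],
    [0.6,[0,0,0],[0,0,0]],
    [0.2,[0,0,0],[0,0,0]],
    [0.2,[0,0,0],[0,0,0]],
    [0.2,[0,0,0],[0,0,0]],
    [0.2,[0,0,0],[0,0,0]]
  ],
  "force": 60
}}

```text
clock: 19.12
tcp_pos: [0.4483, 0.2304, 0.0318]
orientation: [-1.302, 1.043, -1.046]
contact_force: [-1.2, -1.3, 6.0]
grip_width: 0.0286
```

Run:
```python
from br import *
o=r.get_obs(); print(o['clock'],o['grip_width'],o['contact_force'],o['tcp_pos'],np.abs(o['qvel']).max())
p,Q=pose(); t=np.array([.4471,.2291,.029]); print((Q.T@(t-p)*1e3).round(1),np.degrees(R.from_matrix(Q.T@tool(12.6)).as_rotvec()).round(2))
f=cam('wrist','w16.png'); np.savez('/tmp/w16.npz',**f)
```

```text
19.1167 0.0285518977849883 [-1.17859606 -1.3106405   5.98788654] [0.44830332 0.23040228 0.03176194] 0.0012563555977824195
[ 1.   2.8 -1.5] [-0.21  0.02 -0.04]
```

View pics/w16.png

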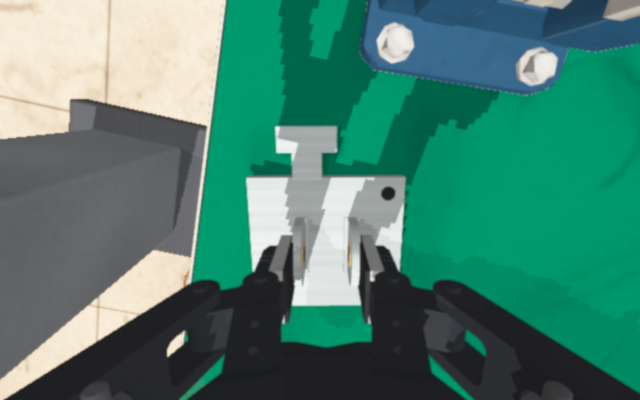

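The bracket is gripped (28.6 mm, jaws at 283 and 372 px), with the tab whole at (305,140). I'll check the in-hand offset and plan the transit.

Run:
```python
from h import *
f=dict(np.load('/tmp/w16.npz')); p,Q=pose()
for n,u,v in [('footL',247,178),('footR',404,178),('tabtop L',276,127),('tabtopR',336,127),('foot -y edge',330,305)]:
    print(n,(Q.T@(ray(f,u,v,.005)-p)*1e3).round(1))
hi=p+[0,0,.22]
plan(seat(-8,-34.3,31.8)+[0,0,.15],seatR(),20,hi,Q)
```

```text
footL [-33.8  26.6 -37.9]
footR [-33.7  26.9  37. ]
tabtop L [-57.6  26.7 -23.1]
tabtopR [-57.6  26.8   4.3]
foot -y edge [36.  26.7  1.9]
n 20 shift [0.0279, -0.0012, -0.006] turn [1.24, -0.32, 0.07] |d|mm 28.6 |w| 1.28
[[0.449, 0.202, 0.253], [0.451, 0.088, 0.256], [0.456, -0.027, 0.257], [0.463, -0.141, 0.255], [0.474, -0.255, 0.251]] [0.483, -0.34, 0.248]
```

Call:
{"method": "jog_arm", "body": {
  "motion": [
    [0.2,[0,-0.015,0],[0,0,0]],
    [0.2,[0,-0.03,0],[0,0,0]],
    [0.2,[0,-0.035,0],[0,0,0]],
    [0.2,[0,-0.035,0],[0,0,0]],
    [0.2,[0,-0.035,0],[0,0,0]],
    [0.2,[0,-0.035,0],[0,0,0]],
    [0.2,[0,-0.035,0],[0,0,0]]
  ]
}}

```text
clock: 19.75
tcp_pos: [0.4466, 0.2295, 0.2528]
orientation: [-1.303, 1.044, -1.046]
contact_force: [0.5, 0.9, -3.3]
grip_width: 0.0284
```

Call:
{"method": "jog_arm", "body": {
  "motion": [
    [0.2,[0.028,-0.0012,-0.006],[1.24,-0.32,0]],
    [0.2,[0.028,-0.0012,-0.006],[1.24,-0.32,0]],
    [0.2,[0.028,-0.0012,-0.006],[1.24,-0.32,0]],
    [0.2,[0.028,-0.0012,-0.006],[1.24,-0.32,0]],
    [0.2,[0.028,-0.0012,-0.006],[1.24,-0.32,0]],
    [0.2,[0.028,-0.0012,-0.006],[1.24,-0.32,0]],
    [0.2,[0.028,-0.0012,-0.006],[1.24,-0.32,0]],
    [0.2,[0.028,-0.0012,-0.006],[1.24,-0.32,0]],
    [0.2,[0.028,-0.0012,-0.006],[1.24,-0.32,0]],
    [0.2,[0.028,-0.0012,-0.006],[1.24,-0.32,0]]
  ]
}}

```text
clock: 20.58
tcp_pos: [0.4555, -0.0579, 0.2575]
orientation: [-1.15, 0.862, -1.085]
contact_force: [0.4, 0.4, -3.1]
grip_width: 0.0283
```

Run:
```python
from h import *
o=r.get_obs(); print(o['clock'],o['grip_width'],o['contact_force'],o['tcp_pos'],o['joints'].round(2))
plan(seat(-8,-34.3,31.8)+[0,0,.15],seatR(),12)
```

```text
20.5833 0.028265323042775646 [ 0.40373997  0.37850284 -3.07855583] [ 0.45546927 -0.05787553  0.25748532] [-0.33 -0.01  0.37  2.19 -0.08  0.75  0.37]
n 12 shift [0.0231, -0.0007, -0.0048] turn [1.03, -0.26, 0.12] |d|mm 23.6 |w| 1.07
[[0.457, -0.081, 0.257], [0.461, -0.129, 0.256], [0.465, -0.176, 0.255], [0.47, -0.223, 0.253], [0.475, -0.27, 0.251], [0.48, -0.317, 0.249]] [0.483, -0.34, 0.248]
```

Call:
{"method": "jog_arm", "body": {
  "motion": [
    [0.2,[0.028,-0.001,-0.006],[1.24,-0.32,0.1]],
    [0.2,[0.028,-0.001,-0.006],[1.24,-0.32,0.1]],
    [0.2,[0.028,-0.001,-0.006],[1.24,-0.32,0.1]],
    [0.2,[0.028,-0.001,-0.006],[1.24,-0.32,0.1]],
    [0.2,[0.026,-0.001,-0.006],[1.24,-0.32,0.1]],
    [0.2,[0.026,-0.001,-0.006],[1.24,-0.32,0.1]],
    [0.2,[0.026,-0.001,-0.006],[1.24,-0.32,0.1]],
    [0.2,[0.026,-0.001,-0.006],[1.24,-0.32,0.1]],
    [0.2,[0.02,-0.001,-0.005],[1,-0.2,0.1]],
    [0.2,[0.02,-0.001,-0.005],[1,-0.2,0.1]]
  ]
}}

```text
clock: 21.42
tcp_pos: [0.4759, -0.3195, 0.2507]
orientation: [-0.991, 0.7, -1.099]
contact_force: [0.9, -0.6, -2.5]
grip_width: 0.0288
```

Call:
{"method": "jog_arm", "body": {
  "motion": [
    [0.2,[0,0,0],[0,0,0]],
    [0.2,[0,0,0],[0,0,0]]
  ]
}}

```text
clock: 21.58
tcp_pos: [0.4755, -0.3195, 0.2503]
orientation: [-0.992, 0.703, -1.1]
contact_force: [0.4, 0.3, -1.8]
grip_width: 0.0284
```

Run:
```python
from h import *
o=r.get_obs(); print(o['clock'],o['grip_width'],o['contact_force'],o['tcp_pos'],o['joints'].round(2))
p,Q=pose(); print('tcp plate',((p-PO)@plateR()*1e3).round(1))
plan(seat(-8,-34.3,31.8+25),seatR(),6)
f=cam('wrist','w17.png')
```

```text
21.5833 0.02844700618139766 [ 0.37642729  0.25968827 -1.75092647] [ 0.47547775 -0.31945459  0.25025804] [ 0.17  0.25  0.59  2.02 -0.72  0.82  1.53]
tcp plate [ 55.8 -12.3 170.4]
n 6 shift [0.0036, 0.019, -0.0105] turn [0.11, -0.04, 0.08] |d|mm 22.0 |w| 0.14
[[0.475, -0.324, 0.229], [0.475, -0.328, 0.207], [0.474, -0.332, 0.185], [0.474, -0.336, 0.164], [0.474, -0.34, 0.142], [0.473, -0.343, 0.12]] [0.473, -0.343, 0.12]
```

View pics/w17.png

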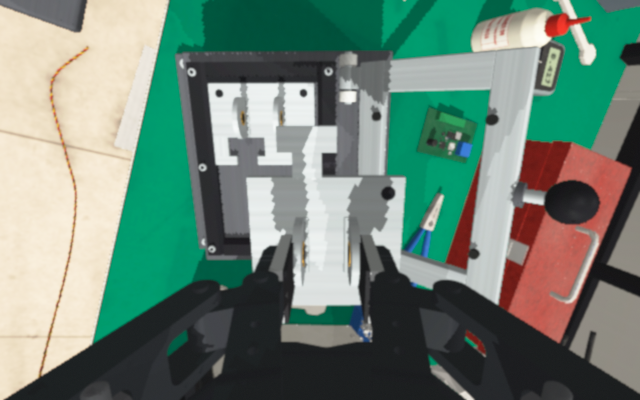

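The tabbed bracket is held unchanged above the pocket, with the notch waiting at (247,147) and the knob and frame open at right. Move to 25 mm over the seat.

Call:
{"method": "jog_arm", "body": {
  "motion": [
    [0.2,[0.007,0.01,-0.015],[0.2,0,0.1]],
    [0.2,[0.007,0.015,-0.02],[0.2,0,0.1]],
    [0.2,[0.006,0.02,-0.02],[0.2,0,0.1]],
    [0.2,[0.002,0.025,-0.008],[0,-0.2,0.1]],
    [0.2,[0,0.024,0],[0,0,0]],
    [0.2,[0,0.02,0],[0,0,0]],
    [0.2,[0,0,0],[0,0,0]],
    [0.2,[0,0,0],[0,0,0]],
    [0.2,[0,0,0],[0,0,0]]
  ]
}}

```text
clock: 22.38
tcp_pos: [0.4749, -0.3422, 0.1216]
orientation: [-0.982, 0.694, -1.093]
contact_force: [-0.3, 0.1, -1.4]
grip_width: 0.0285
```

Run:
```python
from h import *
o=r.get_obs(); print(o['clock'],o['grip_width'],o['contact_force'],o['tcp_pos'],o['joints'].round(2))
p,Q=pose(); print('tcp plate',((p-PO)@plateR()*1e3).round(1))
plan(seat(-8,-34.3,31.8+15),seatR(),1)
f=cam('wrist','w18.png'); np.savez('/tmp/w18.npz',**f)
```

```text
22.3833 0.028472796588267426 [-0.27843341  0.05099905 -1.39574887] [ 0.47491858 -0.34219623  0.12155657] [ 0.35  0.48  0.45  2.07 -1.04  0.69  1.92]
tcp plate [ -5.9 -33.6  57.2]
n 1 shift [0.0007, 0.0104, -0.0021] turn [-0.0, 0.17, 0.06] |d|mm 10.6 |w| 0.18
[[0.477, -0.342, 0.111]] [0.477, -0.342, 0.111]
```

View pics/w18.png

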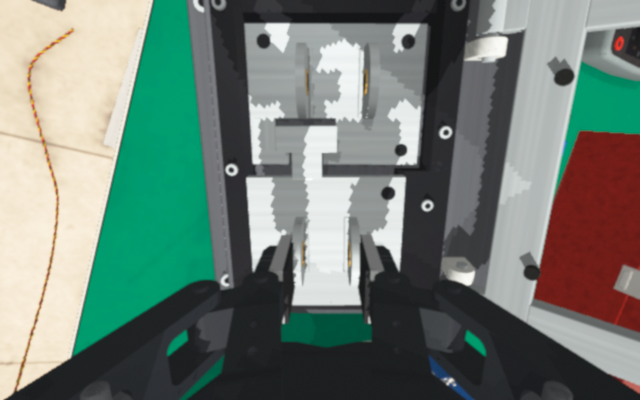

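The tab head (276–336, row 127) appears over the notch (row 119). I'll compare the two in plate coordinates before going down.

Run:
```python
from pk import *
f=dict(np.load('/tmp/w18.npz')); cv2.imwrite('pics/c18.png',cv2.resize(f['image'][10:200,225:450,::-1],None,fx=3.5,fy=3.5,interpolation=cv2.INTER_CUBIC))
a=proj(f,.005); b=proj(f,.005+.0254)
print('notched corners',a(246,22)[:2].round(1),a(428,22)[:2].round(1),'lower-left',a(246,165)[:2].round(1),'lower right',a(421,166)[:2].round(1))
print('notch top',a(305,119)[:2].round(1))
print('tab head',b(276,127)[:2].round(1),b(336,127)[:2].round(1),'foot',b(247,178)[:2].round(1),b(404,178)[:2].round(1))
```

```text
notched corners [-45.7  72.8] [43.8 73.1] lower-left [-50.3   1.6] lower right [46.3  1.3]
notch top [-17.4  26.4]
tab head [-29.  24.] [-1.6 24. ] foot [-43.8   0. ] [31.1  0.3]
```

View pics/c18.png

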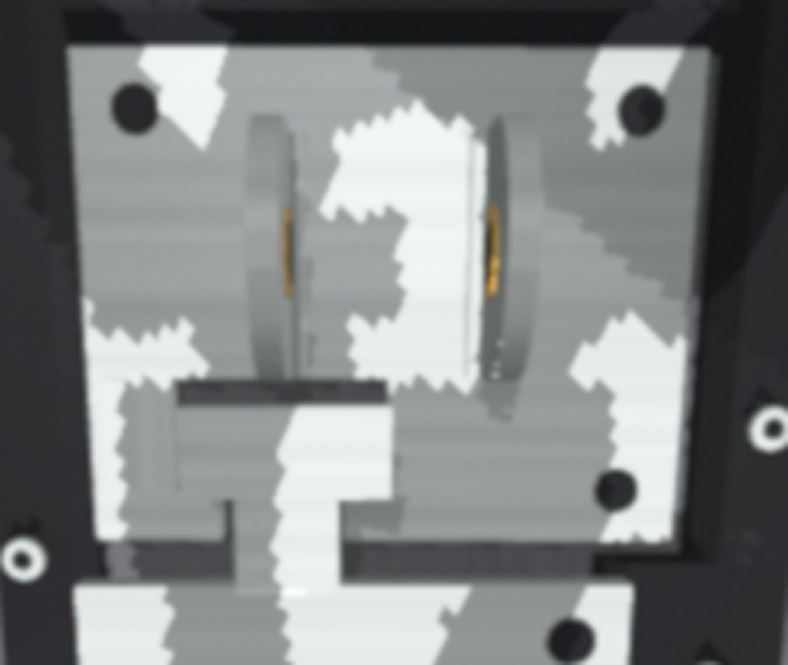

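The tab head centre lies within about 2 mm of the notch centre. After a 2 mm shift in -x the remaining error is under 1 mm in x and y. Correct, then go down in small steps.

Call:
{"method": "jog_arm", "body": {
  "motion": [
    [0.2,[0.0003,0.005,-0.0021],[0,0.17,0]],
    [0.2,[0,0.005,0],[0,0,0]],
    [0.2,[0,0.004,0],[0,0,0]],
    [0.2,[0,0.004,0],[0,0,0]],
    [0.2,[0,0.003,0],[0,0,0]],
    [0.2,[0,0,0],[0,0,0]]
  ]
}}

```text
clock: 22.93
tcp_pos: [0.4815, -0.3403, 0.1005]
orientation: [-0.98, 0.698, -1.094]
contact_force: [-1.7, 1.2, 3.2]
grip_width: 0.0282
```

Run:
```python
from h import *
o=r.get_obs(); print(o['clock'],o['grip_width'],o['contact_force'],o['joints'].round(2))
p,Q=pose(); print('tcp plate',((p-PO)@plateR()*1e3).round(1))
plan(seat(-8,-34,31.8),seatR(),1)
```

```text
22.9333 0.028222298671016364 [-1.71464193  1.1617418   3.17421538] [ 0.37  0.52  0.42  2.07 -1.09  0.66  1.97]
tcp plate [ -8.6 -34.   35.2]
n 1 shift [0.0, 0.0034, 0.0006] turn [-0.01, -0.08, -0.0] |d|mm 3.5 |w| 0.08
[[0.483, -0.34, 0.098]] [0.483, -0.34, 0.098]
```

Call:
{"method": "jog_arm", "body": {
  "motion": [
    [0.2,[0,0.002,0.0006],[0,0,0]],
    [0.2,[0,0.002,0],[0,0,0]],
    [0.2,[0,0.001,0],[0,0,0]],
    [0.2,[0,0,0],[0,0,0]],
    [0.2,[0,0,0],[0,0,0]]
  ]
}}

```text
clock: 23.35
tcp_pos: [0.4835, -0.34, 0.0973]
orientation: [-0.979, 0.697, -1.096]
contact_force: [-9.6, 1.6, 15.3]
grip_width: 0.0286
```

Run:
```python
from h import *
o=r.get_obs(); print(o['clock'],o['grip_width'],o['contact_force'],o['joints'].round(2))
p,Q=pose(); print('tcp plate',((p-PO)@plateR()*1e3).round(1))
f=cam('wrist','w19.png'); np.savez('/tmp/w19.npz',**f)
```

```text
23.35 0.028596657445306883 [-9.59987565  1.58192733 15.2784552 ] [ 0.37  0.52  0.42  2.07 -1.1   0.66  1.97]
tcp plate [ -8.1 -34.3  31.4]
```

View pics/w19.png

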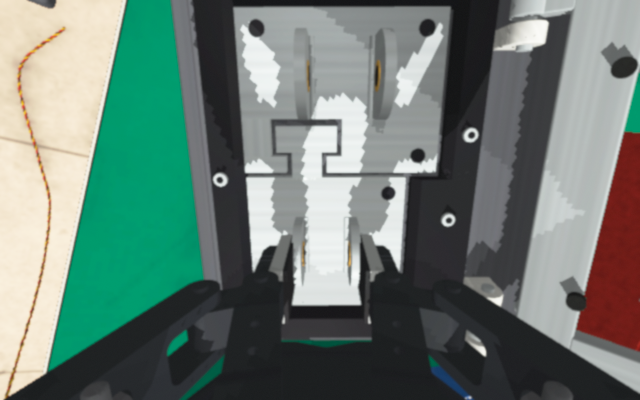

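The tab sits level in the notch, with an even dark gap round the head at (306,140). TCP height is 31.4 mm against 31.8, so it is fully down. Release and back off.

Call:
{"method": "jog_arm", "body": {
  "motion": [
    [0.4,[0,-0.001,0],[0,0,0]],
    [0.5,[0,0,0],[0,0,0]],
    [0.55,[0,0,0],[0,0,0]],
    [0.55,[0,-0.01,0],[0,0,0]],
    [0.55,[0,-0.03,0],[0,0,0]],
    [0.55,[0,-0.04,0],[0,0,0]],
    [0.55,[0,-0.04,0],[0,0,0]],
    [0.55,[0,-0.01,0],[0,0,0]],
    [0.55,[0,0,0],[0,0,0]]
  ]
}}

```text
clock: 24.15
tcp_pos: [0.4312, -0.3602, 0.2186]
orientation: [-0.98, 0.694, -1.101]
contact_force: [-0.8, 0.1, -1.1]
grip_width: 0.0467
```

Run:
```python
from pk import *
o=r.get_obs(); print(o['clock'],o['grip_width'],o['contact_force'],o['tcp_pos'])
f=cam('wrist','w20.png'); np.savez('/tmp/w20.npz',**f); t=cam('top','t20.png'); np.savez('/tmp/t20.npz',**t)
```

```text
24.15 0.04666907931865152 [-0.75622474  0.05734928 -1.12578222] [ 0.43120022 -0.36017296  0.21859686]
```

View pics/w20.png

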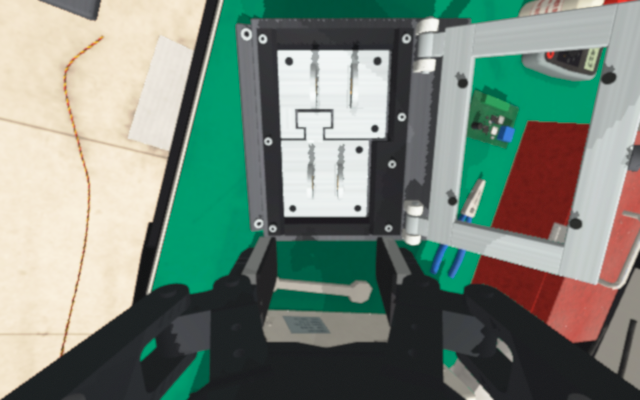

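View pics/t20.png

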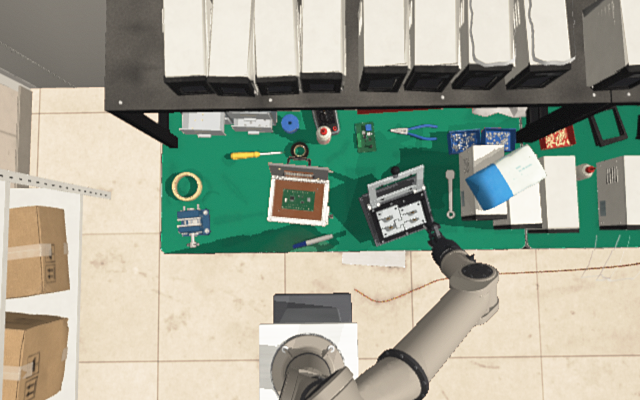

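Both brackets lie in the pocket with the tab in the notch at (314,122), the frame stands open, and the bystanders are at their starting pixels. Final numeric check follows.

Run:
```python
from pk import *
f=dict(np.load('/tmp/w20.npz')); L=((cloud(f)-PO)@plateR())*1e3; a=proj(f,.005)
for n,(us,vs) in {'notched':([283,303,335,372,365,283],[75,65,75,80,128,128]),'tabbed':([290,326,360,300,350,325],[160,165,190,205,205,150])}.items():
    q=np.array([np.median(L[v-1:v+2,u-1:u+2].reshape(-1,3),0) for u,v in zip(us,vs)]); 
    s=np.linalg.lstsq(np.c_[q[:,:2],np.ones(len(q))],q[:,2],rcond=None)[0]; print(n,'z',q[:,2].round(1),'tilt rad',np.hypot(*s[:2]).round(3))
g=cv2.cvtColor(f['image'],cv2.COLOR_RGB2GRAY); m=np.zeros_like(g); m[45:222,270:392]=(g[45:222,270:392]>120)
cs,_=cv2.findContours(m,cv2.RETR_LIST,cv2.CHAIN_APPROX_NONE)
for c in sorted(cs,key=cv2.contourArea)[-2:]:
    print([(p.tolist(),a(*p)[:2].round(1).tolist()) for p in cv2.approxPolyDP(c,3,True)[:,0]])
sel=(abs(L[...,1])<90)&(L[...,2]>35)&(L[...,2]<130)&(L[...,0]>90)&(L[...,0]<240); q=L[sel]; print('frame ang',np.percentile(np.arctan2(q[:,2]-13,-(q[:,0]-72)),[10,50,90]))
t0=dict(np.load('/tmp/top0.npz'))['image'].astype(int); t1=dict(np.load('/tmp/t20.npz'))['image'].astype(int); d=abs(t0-t1).sum(-1)>90
for n,(u0,u1,v0,v1) in dict(pen=(287,335,232,250),driver=(228,284,148,162),tape=(170,205,170,202),spanner=(443,459,165,220)).items(): print(n,d[v0:v1,u0:u1].sum())
cv2.imwrite('pics/cmp.png',cv2.resize(np.hstack([t0[225:252,280:340],t1[225:252,280:340]]).astype(np.uint8)[...,::-1],None,fx=6,fy=6))
```

```text
notched z [5.5 5.6 5.4 4.9 5.5 5.9] tilt rad 0.01
tabbed z [4.9 5.3 5.6 5.3 5.3 5.3] tilt rad 0.006
[([295, 110], [-33.7, 25.6]), ([332, 111], [-2.3, 24.7])]
[([278, 50], [-46.1, 72.5]), ([280, 136], [-47.3, 3.8]), ([306, 138], [-24.8, 2.0]), ([281, 141], [-46.6, -0.5]), ([284, 216], [-46.7, -69.8]), ([365, 216], [28.7, -70.0]), ([369, 139], [29.9, 1.1]), ([382, 138], [41.2, 1.9]), ([386, 131], [44.4, 7.9]), ([389, 51], [43.6, 71.6])]
frame ang [2.35288159 2.41120956 2.42518453]
pen 163
driver 1
tape 0
spanner 0
```

View pics/cmp.png

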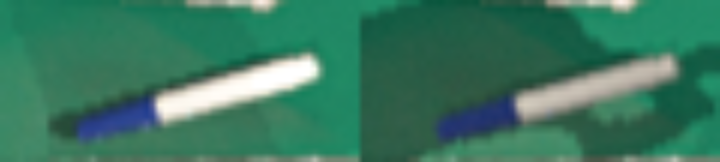

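Foot tops read about 5.4 mm, tilt is 0.01 rad or less, and the origins are about 1.5 mm from their seats. The pen differs only by shadow. Handing in.

Run:
```python
from h import *
o=r.get_obs(); print(o['clock'],np.abs(o['qvel']).max(),o['contact_force']); print(r.hand_in())
```

```text
24.25 0.03180710214480602 [-0.28400678  0.73689881  0.82099335]
the job is handed in; nothing more can be done
None
```

The fixture is loaded and the job was handed in at 24.3 s. `hand_in` gave no verdict, so success rests on the camera checks below.

I gripped the ball knob by its sides, swung the frame over to about 2.25 rad and let it fall back onto its stops. Then I laid in the notched bracket, and the tabbed one with its tab down into the notch. After that I let go and backed off.

What the last checks showed:

| Check | Result |
|---|---|
| Frame angle, from depth | about 2.41 rad (limit 2.3; it should rest at 2.45) |
| Foot top height over the pocket floor | about 5.4 mm for a 5 mm foot, so both are fully down |
| Tilt against the plate | 0.01 rad or less |
| Bracket positions | each about 1.5 mm from its seat, within its play |
| Tab in notch | seated, with a visible gap all round the head |
| Pen, screwdriver, tape and spanner | at their starting pixels; the pen only looks different because a shadow falls on it |

- **Frame angle:** depth reads the frame's surface rather than its centre line, which may explain the small gap to 2.45 rad. The lowest 10% of points read 2.35 rad or less.
- **Notched bracket transit:** a move stopped about 35 mm short, probably a row clipped by the speed limit. I replanned from there before setting the bracket down.

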